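# Unload the dried sample and put the clean cups away in the desiccator

## Robot

A 7-joint arm with a two-finger parallel gripper is mounted at the origin on the work surface. World frame = base frame: x ahead of the robot, y to its left, z up, the work surface at z = 0. Lengths are in m, angles in rad, forces in N, time in s.
With the tool pointing down it reaches from about 0.35 to 0.9 m from the base axis. Payload 8.1 kg.
Tool frame: the origin (TCP) lies at the very end of the fingers, on their centre line; the grasp point (between the pads) lies manip.hold_point_z behind it (manip.hold_point_z is the distance from the TCP to the grasp point, in m); z points along the fingers, y is the line along which they close (so a half turn about z gives the same grasp; the last joint's range is limited). The gripper opens to 85 mm and grips with 20 to 120 N. Pads are 22 mm wide; open, the fingers measure 114 mm over their backs; the gripper's body (76 mm by 85 mm) begins 54 mm behind the grasp point. The pads swing forward as they close: fully open they stand 13 mm farther back than shut.
Start: joints at [-1.247, 0.434, 0.025, 1.573, -0.012, 1.134, -0.075], TCP at [0.259, 0.569, 0.231] pointing down, gripper open.
Joint ranges: [-2.62, 2.62], [-0.44, 2.09], [-1.27, 1.32], [0.08, 2.57], [-1.32, 4.46], [0.12, 2], [-2.74, 2.74]. Speed limits (rad/s): [2.22, 2.22, 3.01, 3.01, 3.14, 3.14, 3.14].

## Interface

Orientations are given as a unit quaternion [x, y, z, w].
In Python, from station import manip gives the robot as it stands. The module is installed in compiled form; this text tells all that it offers.
- The arm moves only by the shell command python3 -m pendant 'ROWS' [FORCE]. ROWS is JSON, a list of rows, each an object with "claw": the finger opening in mm, from 0 to 85.4; "delta_pos": the shift along the tool's x, y, z in mm, a list of three; "spin": the turn about the tool's z in degrees. A call has 1 to 5 rows; each row shifts and turns the commanded pose from where the row before left it, along the tool's axes as they then stand; what a row does not reach is not made up. A row lasts 1/8 s, in which the tool goes at most 62.5 mm and 10.7 degrees, less where a joint would pass 70% of its speed; a pose out of reach is approached as far as the arm can. A call is refused whole if a number of a shift passes 62.5 or a number of a turn 10.7, either way. A call with a gripper value outside its range is refused whole. The fingers move at their own pace and stop on an object; FORCE is the grip in N (left out, the last holds). Time passes only in rows, so rows that do not move let the fingers close. It gives the time, the measured TCP pose, the force, the opening and the grip force at its end, in the units of the state.
- manip.get_state(): the state, without advancing time (a new reading comes with each control period).
- manip.camera(name): name is "scene" or "top" or "wrist"; returns (picture, depth): 400x640x3 uint8, red, green, blue; 400x640 float32, m along the optical axis (not along the pixel's ray), 0 where there is no reading.
- manip.camera_model(name): a dict with "fx", "fy", "cx", "cy" (pixels), "distortion" ([k1, k2, p1, p2, k3] as OpenCV has them; the pictures are not rectified), "rvec" (rotation vector, rad) and "tvec" (3), from world to camera coordinates, as OpenCV has them. Camera axes: x right, y down, z forward; pixel columns grow to the right and rows downward; lengths in m; the calibration is good to about 2 mm. A picture is of the moment at which its call begins: read the wrist's pose just before it. camera_model takes no time and is no camera call; for the wrist camera it gives the pose at the moment of the call.
- manip.close_job(): hands the job in; it is judged then, once.
Trained networks look in the newest picture that a camera, given by its name, has taken for a name from the list of things; names that differ only in an ending like _2 or _b are one class to them, and where a whole thing is asked for, a point or a joint stands for the part that bears it (a point fixed in the world has none). Each returns a list of dicts, best first, with "score" (0 to 1); they miss things now and then, are a little off and sometimes report something else, mostly with a low value. They report only what shows in the picture. A call takes as long as a camera call. They do not tell look-alikes from the thing itself.
- manip.search_frame(camera, thing): "bbox" ([centre column, centre row, width, height] in pixels, round what is visible of it).
- manip.place_of(camera, thing): "centre" ([column, row] in pixels: a listed point, or the origin of a listed thing).
The state is a dict: "time_s": time; "joints": joint angles; "dq": joint speeds; "joint_torque": joint torques, N m; "position": TCP position; "tcp_rot": TCP orientation; "force": force on the tool from outside, world axes, zero at the start; "torque": the same for the moment, N m; "gripper_width": finger opening in m; "finger_force": force on a finger pad.
Only numpy, scipy, OpenCV 4.12 (cv2) and the standard library are available. Lean on these libraries where they do the work, as an engineer would, in place of code of your own. Each camera call takes 0.05 s, during which the arm holds its last target. There are 200 camera calls.

## Task

Take the lid off the desiccator and stand it on the green mat, then move the sample jar that stands in the cup inside over to the steel sample tray, upright. Nest every clean aluminium cup that is loose on the bench fully home into the cup in the desiccator, so that all of them make one straight stack on its plate, and put the lid back squarely on the desiccator's rim. Set the lid down gently each time, never let it drop. Leave the other jars and the carton of crucibles where they are.

Things in the scene. Friction and masses are not known exactly. Their poses are not given: they have to be found in the camera images.
- desiccator: clear round bowl fixed to the bench, 176 mm across and 80 mm tall, with a flat ring-shaped rim (inner diameter 144 mm, outer 176 mm) whose top is 80 mm above the bench; inside lies a white plate whose top is 55 mm above the bench (25 mm below the rim). Origin: centre of its underside on the bench, z up
- lid: clear domed lid with a blue knob, about 0.35 kg, 176 mm across its flat ring-shaped foot, hollow 81 mm high; rests loosely on the desiccator's rim at the start (origin 80 mm above the bench). The dome's top is 88 mm above the foot; the upright cylindrical knob, 30 mm in diameter, reaches from 95 to 125 mm above it. Origin: centre of the foot's underside, z up
- lid_knob (a point): centre of the top of the lid's knob, 125 mm above the lid's foot
- mat: flat green rubber mat fixed to the bench, 200 x 200 x 3 mm, free of things. Origin: centre of its underside on the bench
- base_cup: aluminium cup on the desiccator's plate, 60 g: 60 mm across the rim, 36 mm tall, open at the top. Outside 36 mm across at the foot, widening to 57 mm at 29 mm height; the top 6 mm are a straight upright rim. Wall 2 mm, floor 12 mm thick: a cup nested fully home stands 12 mm higher than the one below, with 1 to 2 mm of play. Origin: centre of its underside, z up
- cup1: loose clean aluminium cup, the same shape as base_cup: 60 mm across the rim, 36 mm tall, open at the top; standing upright on the bench. From 3 to 5 of cup1..cup5 are there, the others are absent (None). Origin: centre of its underside, z up; its yaw does not matter
- cup2: loose clean aluminium cup, the same shape as base_cup: 60 mm across the rim, 36 mm tall, open at the top; standing upright on the bench. From 3 to 5 of cup1..cup5 are there, the others are absent (None). Origin: centre of its underside, z up; its yaw does not matter
- cup3: loose clean aluminium cup, the same shape as base_cup: 60 mm across the rim, 36 mm tall, open at the top; standing upright on the bench. From 3 to 5 of cup1..cup5 are there, the others are absent (None). Origin: centre of its underside, z up; its yaw does not matter
- cup4: loose clean aluminium cup, the same shape as base_cup: 60 mm across the rim, 36 mm tall, open at the top; standing upright on the bench. From 3 to 5 of cup1..cup5 are there, the others are absent (None). Origin: centre of its underside, z up; its yaw does not matter
- cup5: loose clean aluminium cup, the same shape as base_cup: 60 mm across the rim, 36 mm tall, open at the top; standing upright on the bench. From 3 to 5 of cup1..cup5 are there, the others are absent (None). Origin: centre of its underside, z up; its yaw does not matter
- jar: small amber sample jar with white cap, closed, 28 mm in diameter and 66 mm tall, about 50 g; at the start it stands loosely in base_cup on its floor (its underside 67 mm above the bench, its top 133 mm), 42 mm of it above the cup's rim. Origin: centre of its underside, z up
- tray: shallow steel tray fixed to the bench, 110 (its x) x 150 (its y) x 14 mm, wall 3 mm, its floor 3 mm above the bench. jar_b and jar_c stand in it on the +x side; the -x side, about a point 24 mm from the middle (tray frame x = -0.024, y = 0), is free for the jar. Origin: centre of its underside
- jar_b: jar like jar, standing in the tray near its +x, +y corner; to be left alone. Origin: centre of its underside
- jar_c: jar like jar, standing in the tray near its +x, -y corner; to be left alone. Origin: centre of its underside
- carton: open carton of small crucibles, 100 (x) x 140 (y) x 35 mm, on the bench; to be left alone. Origin: centre of its underside
Things that resemble listed ones, but are neither listed nor needed, are in the scene too. What is shaped like the lid but brown is not meant.

How it is judged:
By the outcome, as a careful person would: the job done as asked, in the order asked, and still so for the second after the job is handed in, with the robot touching nothing.
Of cup1, cup2, cup3, cup4, cup5 only 3 to 5 are there at a start; the rules pass over those that are not, and their reading is None.
At some moment in a run one of cup1, cup2, cup3, cup4, cup5 may be knocked a few centimetres aside while the robot is not near it.
It also fails if it takes over 210 s, if anything falls off the work surface, if the arm or the gripper's body presses on something with over 40 N, if the wrist force passes 120 N, or if a joint passes its speed limit or range.

## Working session

There is one attempt and no reset: what is moved stays moved. The work goes in short steps, Python scripts to look and compute and a shell command to move; the robot and the scene stay as the last step left them, time stands still between calls to the robot, and variables do not carry over. Pictures are saved under pics/ and viewed, at most 14 in all, crops included, and the job is handed in when it is done.

```bash
mkdir -p pics && cat > h.py <<'E'
import numpy as np, cv2
from station import manip
def cam(n):
    m=manip.camera_model(n); K=np.array([[m['fx'],0,m['cx']],[0,m['fy'],m['cy']],[0,0,1]])
    R=cv2.Rodrigues(np.array(m['rvec'],float))[0]; return K,np.array(m['distortion'],float),R,np.array(m['tvec'],float).ravel()
def ray(n,px,z,m=None):
    """pixel -> world point on plane height z"""
    K,D,R,t=m or cam(n)
    u=cv2.undistortPoints(np.array(px,float).reshape(-1,1,2),K,D).reshape(-1,2)
    d=np.c_[u,np.ones(len(u))]@R; c=-R.T@t
    return c+d*((z-c[2])/d[:,2])[:,None]
def cloud(n,depth,m=None):
    K,D,R,t=m or cam(n)
    h,w=depth.shape; g=np.stack(np.meshgrid(np.arange(w),np.arange(h)),-1).reshape(-1,1,2).astype(float)
    u=cv2.undistortPoints(g,K,D).reshape(-1,2)
    P=(np.c_[u,np.ones(len(u))]*depth.reshape(-1,1)-t)@R
    P[depth.reshape(-1)==0]=np.nan
    return P.reshape(h,w,3)
def proj(n,P):
    K,D,R,t=cam(n); return cv2.projectPoints(np.array(P,float).reshape(-1,3),cv2.Rodrigues(R)[0],t,K,D)[0].reshape(-1,2)
def save(name,img): cv2.imwrite('pics/'+name,img[:,:,::-1])
E
python3 - <<'E'
from h import *
print(manip.hold_point_z, {k:np.round(v,3) for k,v in manip.get_state().items()})
H={'lid':.08,'lid_knob':.205,'mat':0,'base_cup':.055,'cup1':0,'jar':.067,'tray':0,'carton':0,'desiccator':0}
for n in('top','scene'):
    p,d=manip.camera(n); save(n+'0.png',p); np.save(n+'0.npy',d)
    for t in H:
        for r in manip.place_of(n,t)[:8]:
            if r['score']>.2: print(n,t,round(r['score'],2),np.round(r['centre']),np.round(ray(n,r['centre'],H[t])[0],3))
E
```

```text
0.0187 {'time_s': np.float64(0.0), 'joints': array([-1.247,  0.435,  0.025,  1.574, -0.012,  1.134, -0.075]), 'dq': array([ 0.   ,  0.001,  0.001,  0.001,  0.001, -0.001,  0.001]), 'joint_torque': array([ 1.0000e-03, -6.7047e+01,  1.0250e+00, -3.1622e+01,  1.6000e-02,
        1.2000e-02,  0.0000e+00]), 'position': array([0.259, 0.568, 0.231]), 'tcp_rot': array([ 0.212,  0.977, -0.001, -0.   ]), 'force': array([ 0.471, -0.411,  0.819]), 'torque': array([-0.003, -0.012, -0.006]), 'finger_force': np.float64(0.0), 'gripper_width': np.float64(0.085)}
top lid 0.95 [366. 203.] [ 0.435 -0.308  0.08 ]
top lid 0.86 [439. 242.] [ 0.306 -0.55   0.08 ]
top lid 0.86 [371. 283.] [ 0.173 -0.322  0.08 ]
top lid_knob 0.89 [378. 287.] [ 0.176 -0.322  0.205]
top lid_knob 0.78 [368. 203.] [ 0.42  -0.293  0.205]
top lid_knob 0.62 [452. 250.] [ 0.284 -0.545  0.205]
top mat 0.96 [173. 204.] [0.433 0.351 0.   ]
top base_cup 0.39 [330. 139.] [ 0.655 -0.191  0.055]
top cup1 0.76 [257. 204.] [0.434 0.057 0.   ]
top cup1 0.65 [301. 174.] [ 0.543 -0.093  0.   ]
top cup1 0.52 [245. 171.] [0.549 0.102 0.   ]
top ja
[... 456 characters left out ...]
.65 [345. 150.] [ 0.259 -0.202  0.205]
scene lid_knob 0.55 [281. 136.] [ 0.38  -0.405  0.205]
scene mat 0.61 [409. 346.] [0.442 0.337 0.   ]
scene mat 0.28 [347. 268.] [0.418 0.056 0.   ]
scene cup1 0.96 [311. 297.] [0.555 0.098 0.   ]
scene cup1 0.86 [286. 254.] [ 0.536 -0.085  0.   ]
scene cup1 0.63 [344. 272.] [0.434 0.066 0.   ]
scene cup1 0.21 [286. 204.] [ 0.421 -0.315  0.   ]
scene jar 0.59 [281. 145.] [ 0.292 -0.6    0.067]
scene jar 0.55 [219. 237.] [ 0.693 -0.175  0.067]
scene tray 0.95 [228. 243.] [ 0.661 -0.216  0.   ]
scene carton 0.81 [301. 348.] [0.649 0.216 0.   ]
scene desiccator 0.86 [287. 201.] [ 0.41  -0.325  0.   ]
scene desiccator 0.38 [284. 145.] [ 0.223 -0.722  0.   ]
```

View pics/top0.png

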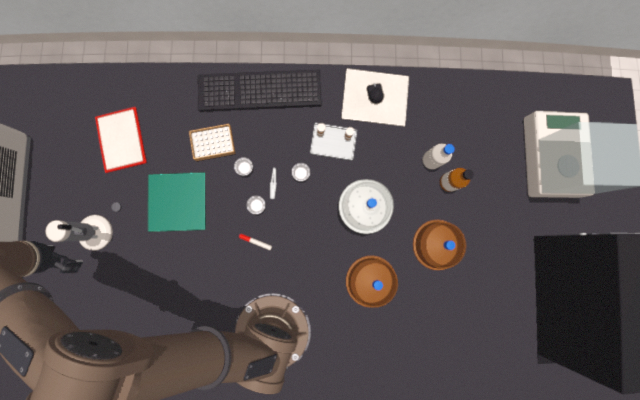

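View pics/scene0.png

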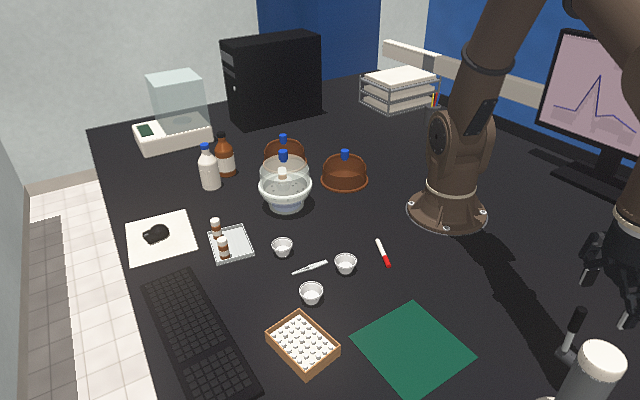

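Top view: the clear lid on the bowl has its knob at (371,203). Look-alikes are the brown lids with knobs at (378,286) and (450,245). Loose cups are at (244,167), (301,172) and (257,205), the jars in the tray at (320,129) and (349,133), and the mat at (176,202). I choose the clear lid on the white-plated bowl. One close crop will check it and the cups.

```bash
python3 - <<'E'
from h import *
p=cv2.imread('pics/top0.png'); d=np.load('top0.npy')
cv2.imwrite('pics/crop0.png',cv2.resize(p[110:310,225:475],None,fx=3,fy=3,interpolation=cv2.INTER_CUBIC)[:600,:800])
C=cloud('top',d)
hsv=cv2.cvtColor(p,cv2.COLOR_BGR2HSV)
m=cv2.inRange(hsv,(100,150,80),(125,255,255))
n,l,s,c=cv2.connectedComponentsWithStats(m)
for i in range(1,n):
    if s[i,4]>20: 
        q=C[l==i]; print('blue',s[i],c[i].round(1),'knob@.205',ray('top',c[i],.205)[0].round(4),'medz',np.nanmedian(q[:,2]).round(3))
# cups: local rim points by depth
for x,y in((.549,.10),(.543,-.09),(.434,.06)):
    sel=(np.hypot(C[...,0]-x,C[...,1]-y)<.05)&(C[...,2]>.028)&(C[...,2]<.05)
    q=C[sel]; print('cup',sel.sum(),((np.nanmin(q,0)+np.nanmax(q,0))/2).round(4),(np.nanmax(q,0)-np.nanmin(q,0)).round(3))
m=cv2.inRange(hsv,(65,100,40),(95,255,200)); ys,xs=np.nonzero(m[160:240,140:215]); q=ray('top',np.c_[xs+140,ys+160],.003)
r=cv2.minAreaRect((q[:,:2]*1000).astype(np.float32)); print('mat',r)
# desiccator rim by depth
sel=(np.hypot(C[...,0]-.43,C[...,1]+.3)<.13)&(C[...,2]>.03); q=C[sel]; print('des',sel.sum(),np.histogram(q[:,2],bins=np.arange(.03,.24,.01)))
E
```

```text
blue [444 144  11  10  78] [449.  148.6] knob@.205 [ 0.5906 -0.5446  0.205 ] medz 0.169
blue [368 199   8   8  52] [371.4 202.6] knob@.205 [ 0.4225 -0.3033  0.205 ] medz 0.204
blue [445 241  10   8  62] [449.4 244.8] knob@.205 [ 0.2989 -0.5365  0.205 ] medz 0.124
blue [373 281   9   9  63] [377.2 284.8] knob@.205 [ 0.1824 -0.3187  0.205 ] medz 0.124
cup 67 [0.5599 0.1031 0.0353] [0.059 0.059 0.014]
cup 62 [ 0.5428 -0.0902  0.0336] [0.056 0.055 0.011]
cup 56 [0.4281 0.0594 0.0332] [0.055 0.052 0.01 ]
mat ((440.44158935546875, 338.8964538574219), (201.10987854003906, 198.63502502441406), 2.9803378582000732)
des 2294 (array([   0,    0,    0,    0,    3,  179,   63,   19,   21,   29,   64,
        254,  504, 1051,   15,   10,    5,   76,    1,    0]), array([0.03, 0.04, 0.05, 0.06, 0.07, 0.08, 0.09, 0.1 , 0.11, 0.12, 0.13,
       0.14, 0.15, 0.16, 0.17, 0.18, 0.19, 0.2 , 0.21, 0.22, 0.23]))
```

View pics/crop0.png

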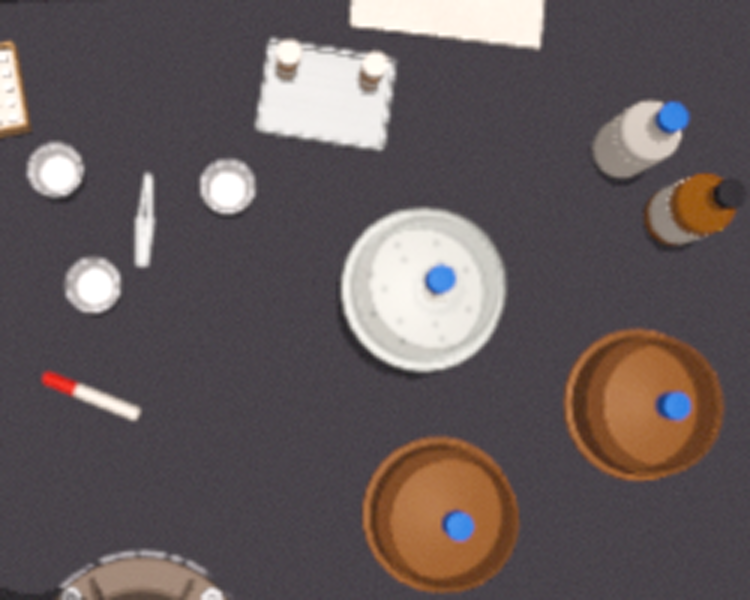

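The crop confirms the choice: the clear lid is at crop (424,290) with its knob at (441,279). The brown ones sit apart, and the three clean cups are confirmed. The knob's depth reading of 0.204 matches the expected 0.205. Next I align the tool and head over to it.

```bash
python3 -m pendant '[{"claw":85,"delta_pos":[0,0,-30],"spin":-8.2},{"claw":85,"delta_pos":[0,0,-30],"spin":-8.2},{"claw":85,"delta_pos":[0,0,-20],"spin":-8.1}]' 40
python3 -m pendant '[{"claw":85,"delta_pos":[-33,-45,0],"spin":0},{"claw":85,"delta_pos":[-33,-52,0],"spin":0},{"claw":85,"delta_pos":[-33,-52,0],"spin":0},{"claw":85,"delta_pos":[-33,-52,0],"spin":0},{"claw":85,"delta_pos":[-31,-52,0],"spin":0}]'
```

```text
time_s: 1.38
position: [0.2589, 0.5692, 0.3129]
tcp_rot: [-0.003, 1.0, 0.001, 0.0]
force: [-0.6, 1.3, -0.5]
gripper_width: 0.0849
finger_force: 0.0
time_s: 2.0
position: [0.4229, 0.3142, 0.3116]
tcp_rot: [-0.0, 1.0, 0.0, 0.0]
force: [0.2, 0.5, -0.2]
gripper_width: 0.0849
finger_force: 0.0
```

```bash
python3 -m pendant '[{"claw":85,"delta_pos":[0,-52,0],"spin":0},{"claw":85,"delta_pos":[0,-52,0],"spin":0},{"claw":85,"delta_pos":[0,-52,0],"spin":0},{"claw":85,"delta_pos":[0,-52,0],"spin":0},{"claw":85,"delta_pos":[0,-52,0],"spin":0}]'
python3 -m pendant '[{"claw":85,"delta_pos":[0,-52,0],"spin":0},{"claw":85,"delta_pos":[0,-52,0],"spin":0},{"claw":85,"delta_pos":[0,-52,0],"spin":0},{"claw":85,"delta_pos":[0,-52,0],"spin":0},{"claw":85,"delta_pos":[0,-52,0],"spin":0}]'
python3 -m pendant '[{"claw":85,"delta_pos":[0,-50,0],"spin":0},{"claw":85,"delta_pos":[0,-46,0],"spin":0},{"claw":85,"delta_pos":[0,0,0],"spin":0}]'
python3 - <<'E'
from h import *
m=cam('wrist'); p,d=manip.camera('wrist'); save('w1.png',p); np.save('w1.npy',d)
C=cloud('wrist',d,m); hsv=cv2.cvtColor(p,cv2.COLOR_RGB2HSV)
b=cv2.inRange(hsv,(100,150,60),(125,255,255)); n,l,s,c=cv2.connectedComponentsWithStats(b)
for i in range(1,n):
    if s[i,4]>100:
        q=C[l==i]; top=q[q[:,2]>np.nanmax(q[:,2])-.006]
        print(s[i],np.nanmedian(q,0).round(4),((np.nanmin(top,0)+np.nanmax(top,0))/2).round(4),(np.nanmax(top,0)-np.nanmin(top,0)).round(4))
E
```

```text
time_s: 2.62
position: [0.4219, 0.0543, 0.3116]
tcp_rot: [-0.0, 1.0, 0.0, 0.0]
force: [0.7, 0.2, 0.0]
gripper_width: 0.0851
finger_force: 0.0
time_s: 3.25
position: [0.4222, -0.2055, 0.3117]
tcp_rot: [-0.001, 1.0, 0.0, 0.001]
force: [1.0, 0.0, 0.1]
gripper_width: 0.0848
finger_force: 0.0
time_s: 3.62
position: [0.4212, -0.3037, 0.3114]
tcp_rot: [0.003, 1.0, -0.001, -0.0]
force: [-0.7, -0.2, -0.1]
gripper_width: 0.085
finger_force: 0.0
[  46   41   48   32 1121] [ 0.2988 -0.5631  0.1241] [ 0.298  -0.5696  0.1249] [0.0284 0.0293 0.006 ]
[303 175  28  33 732] [ 0.42   -0.3044  0.2049] [ 0.4222 -0.3041  0.204 ] [0.0274 0.025  0.006 ]
[ 99 305  29  17 199] [ 0.587  -0.5575  0.167 ] [ 0.4091 -0.3752  0.3741] [0.0014 0.0019 0.0031]
```

View pics/w1.png

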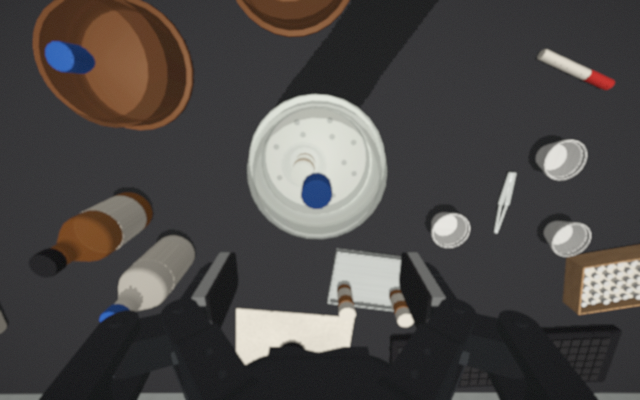

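The wrist view shows the knob at (317,191), between the fingers' columns (215 and 420). It measures (0.422, -0.304, 0.204), which agrees with the top camera, so I descend and grip.

```bash
python3 -m pendant '[{"claw":85,"delta_pos":[-1,0,30],"spin":0},{"claw":85,"delta_pos":[0,0,35],"spin":0},{"claw":85,"delta_pos":[0,0,35],"spin":0},{"claw":85,"delta_pos":[0,0,25],"spin":0},{"claw":60,"delta_pos":[0,0,13],"spin":0}]' 50
python3 -m pendant '[{"claw":35,"delta_pos":[0,0,0],"spin":0},{"claw":20,"delta_pos":[0,0,0],"spin":0},{"claw":20,"delta_pos":[0,0,0],"spin":0},{"claw":20,"delta_pos":[0,0,0],"spin":0},{"claw":20,"delta_pos":[0,0,0],"spin":0}]' 50
```

```text
time_s: 4.3
position: [0.4233, -0.2983, 0.1722]
tcp_rot: [-0.001, 1.0, 0.001, -0.001]
force: [0.6, -0.5, 0.0]
gripper_width: 0.0692
finger_force: 0.0
time_s: 4.92
position: [0.4243, -0.3008, 0.1747]
tcp_rot: [-0.0, 1.0, -0.001, 0.001]
force: [-1.1, -2.0, 7.2]
gripper_width: 0.0289
finger_force: 49.3
```

```bash
python3 -m pendant '[{"claw":20,"delta_pos":[0,0,-6],"spin":0},{"claw":20,"delta_pos":[0,0,-15],"spin":0},{"claw":20,"delta_pos":[0,0,-25],"spin":0},{"claw":20,"delta_pos":[0,0,-35],"spin":0},{"claw":20,"delta_pos":[0,0,-35],"spin":0}]' 60
python3 -m pendant '[{"claw":20,"delta_pos":[0,10,-4],"spin":0},{"claw":20,"delta_pos":[0,25,0],"spin":0},{"claw":20,"delta_pos":[0,35,0],"spin":0},{"claw":20,"delta_pos":[0,40,0],"spin":0},{"claw":20,"delta_pos":[0,40,0],"spin":0}]'
```

```text
time_s: 5.55
position: [0.4229, -0.2997, 0.2911]
tcp_rot: [-0.0, 1.0, 0.0, -0.0]
force: [0.9, -0.1, -3.4]
gripper_width: 0.0285
finger_force: 59.5
time_s: 6.18
position: [0.4223, -0.1479, 0.2924]
tcp_rot: [-0.001, 1.0, 0.0, -0.001]
force: [0.3, 0.3, -3.7]
gripper_width: 0.0283
finger_force: 59.7
```

```bash
python3 -m pendant '[{"claw":20,"delta_pos":[-2,40,0],"spin":0},{"claw":20,"delta_pos":[-2,42,0],"spin":0},{"claw":20,"delta_pos":[-2,42,0],"spin":0},{"claw":20,"delta_pos":[-2,42,0],"spin":0},{"claw":20,"delta_pos":[-2,42,0],"spin":0}]'
python3 -m pendant '[{"claw":20,"delta_pos":[-2,42,0],"spin":0},{"claw":20,"delta_pos":[-2,42,0],"spin":0},{"claw":20,"delta_pos":[-2,42,0],"spin":0},{"claw":20,"delta_pos":[-1,42,0],"spin":0},{"claw":20,"delta_pos":[0,40,0],"spin":0}]'
python3 -m pendant '[{"claw":20,"delta_pos":[0,40,0],"spin":0},{"claw":20,"delta_pos":[0,23,0],"spin":0},{"claw":20,"delta_pos":[0,6,0],"spin":0},{"claw":20,"delta_pos":[0,0,25],"spin":0},{"claw":20,"delta_pos":[0,0,35],"spin":0}]'
```

```text
time_s: 6.8
position: [0.4319, 0.0597, 0.2925]
tcp_rot: [-0.001, 1.0, -0.0, -0.001]
force: [0.4, -0.4, -2.4]
gripper_width: 0.0286
finger_force: 59.7
time_s: 7.42
position: [0.4386, 0.2675, 0.2922]
tcp_rot: [-0.001, 1.0, -0.001, -0.001]
force: [0.4, -0.5, -3.0]
gripper_width: 0.0285
finger_force: 59.7
time_s: 8.05
position: [0.4407, 0.3338, 0.2333]
tcp_rot: [0.0, 1.0, 0.0, 0.001]
force: [-0.4, -0.3, -3.7]
gripper_width: 0.0286
finger_force: 60.0
```

```bash
python3 -m pendant '[{"claw":20,"delta_pos":[0,5,40],"spin":0},{"claw":20,"delta_pos":[0,0,40],"spin":0},{"claw":20,"delta_pos":[0,0,28],"spin":0},{"claw":20,"delta_pos":[0,0,14],"spin":0},{"claw":20,"delta_pos":[0,0,6],"spin":0}]'
python3 -m pendant '[{"claw":20,"delta_pos":[0,0,2],"spin":0},{"claw":20,"delta_pos":[0,0,1.5],"spin":0},{"claw":20,"delta_pos":[0,0,1.5],"spin":0},{"claw":20,"delta_pos":[0,0,0],"spin":0}]'
```

```text
time_s: 8.68
position: [0.4402, 0.3393, 0.1052]
tcp_rot: [0.0, 1.0, -0.0, -0.0]
force: [0.6, 0.0, -4.1]
gripper_width: 0.0286
finger_force: 59.8
time_s: 9.18
position: [0.44, 0.3401, 0.1005]
tcp_rot: [-0.0, 1.0, 0.0, 0.0]
force: [0.3, -0.1, -4.0]
gripper_width: 0.0286
finger_force: 59.8
```

```bash
python3 -m pendant '[{"claw":20,"delta_pos":[0,0,1],"spin":0},{"claw":20,"delta_pos":[0,0,1],"spin":0},{"claw":20,"delta_pos":[0,0,0.7],"spin":0},{"claw":20,"delta_pos":[0,0,0],"spin":0}]'
python3 -m pendant '[{"claw":20,"delta_pos":[0,0,0.7],"spin":0},{"claw":20,"delta_pos":[0,0,0],"spin":0}]'
```

```text
time_s: 9.68
position: [0.4399, 0.3401, 0.0979]
tcp_rot: [-0.0, 1.0, 0.0, 0.0]
force: [-2.3, -0.6, 1.3]
gripper_width: 0.0285
finger_force: 60.3
time_s: 9.93
position: [0.44, 0.3402, 0.0977]
tcp_rot: [-0.0, 1.0, 0.0, 0.0]
force: [-3.4, -2.6, 9.7]
gripper_width: 0.0283
finger_force: 61.4
```

```bash
python3 -m pendant '[{"claw":40,"delta_pos":[0,0,0],"spin":0},{"claw":60,"delta_pos":[0,0,0],"spin":0},{"claw":60,"delta_pos":[0,0,0],"spin":0},{"claw":60,"delta_pos":[0,0,-20],"spin":0},{"claw":85,"delta_pos":[0,0,-50],"spin":0}]'
python3 -m pendant '[{"claw":85,"delta_pos":[0,-30,-60],"spin":0},{"claw":85,"delta_pos":[0,-58,-60],"spin":0},{"claw":85,"delta_pos":[3,-60,-20],"spin":0},{"claw":85,"delta_pos":[3,-60,0],"spin":0},{"claw":85,"delta_pos":[4,-60,0],"spin":0}]'
python3 -m pendant '[{"claw":85,"delta_pos":[4,-60,0],"spin":0},{"claw":85,"delta_pos":[4,-60,0],"spin":0},{"claw":85,"delta_pos":[0,-60,0],"spin":0},{"claw":85,"delta_pos":[0,-60,0],"spin":0},{"claw":85,"delta_pos":[0,-60,0],"spin":0}]'
python3 -m pendant '[{"claw":85,"delta_pos":[0,-50,0],"spin":0},{"claw":85,"delta_pos":[0,-22,0],"spin":0},{"claw":85,"delta_pos":[0,0,0],"spin":0}]'
python3 - <<'E'
from h import *
m=cam('wrist'); p,d=manip.camera('wrist'); save('w2.png',p); np.save('w2.npy',d)
C=cloud('wrist',d,m); x,y=.422,-.302
r=np.hypot(C[...,0]-x,C[...,1]-y)
def bb(n,s):
    q=C[s]; 
    if len(q)>5: print(n,len(q),((np.nanmin(q,0)+np.nanmax(q,0))/2).round(4),(np.nanmax(q,0)-np.nanmin(q,0)).round(4))
    return q
z=C[...,2]
q=bb('rim',(r<.12)&(abs(z-.08)<.004)&(r>.06))
from scipy.optimize import least_squares
def fit(q,R): return least_squares(lambda c:np.hypot(q[:,0]-c[0],q[:,1]-c[1])-R,[x,y],loss='soft_l1',f_scale=.002).x.round(4)
print('rimfit',fit(q,.08)); 
q=bb('cuprim',(r<.05)&(abs(z-.091)<.005)&(r>.015)); print(fit(q,.029))
bb('jartop',(r<.05)&(abs(z-.133)<.006))
for t,h in(('jar',.067),('base_cup',.055),('tray',0),('desiccator',0),('jar_b',.003)):
    for o in manip.place_of('wrist',t)[:4]: print(t,round(o['score'],2),np.round(o['centre']),ray('wrist',o['centre'],h,m)[0].round(4))
E
```

```text
time_s: 10.55
position: [0.4387, 0.339, 0.1656]
tcp_rot: [-0.0, 1.0, -0.002, -0.002]
force: [0.8, 0.3, 0.0]
gripper_width: 0.0759
finger_force: 0.0
time_s: 11.18
position: [0.43, 0.0876, 0.2879]
tcp_rot: [-0.0, 1.0, 0.0, 0.001]
force: [0.9, 0.1, -0.2]
gripper_width: 0.0851
finger_force: 0.0
time_s: 11.8
position: [0.4221, -0.2124, 0.2878]
tcp_rot: [-0.001, 1.0, 0.0, 0.001]
force: [1.2, -0.4, -1.1]
gripper_width: 0.0852
finger_force: 0.0
time_s: 12.18
position: [0.4218, -0.2843, 0.2873]
tcp_rot: [0.001, 1.0, -0.0, -0.0]
force: [-0.1, 0.4, -0.3]
gripper_width: 0.0853
finger_force: 0.0
rim 5207 [ 0.4236 -0.3064  0.0795] [0.1763 0.1744 0.007 ]
rimfit [ 0.4229 -0.3061]
cuprim 307 [ 0.4225 -0.3234  0.0906] [0.0588 0.0558 0.0091]
[ 0.4231 -0.3208]
jartop 515 [ 0.4231 -0.3205  0.1311] [0.0272 0.0267 0.0078]
jar 0.88 [386. 303.] [ 0.6399 -0.18    0.067 ]
jar 0.75 [332. 296.] [ 0.6277 -0.2627  0.067 ]
jar 0.66 [286. 164.] [ 0.4214 -0.3242  0.067 ]
base_cup 0.78 [292. 166.] [ 0.4266 -0.3174  0.055 ]
tray 0.69 [366. 286.] [ 0.6592 -0.1991  0.    ]
tray 0.2 [303. 156.] [ 0.4256 -0.3064  0.    ]
desiccator 0.83 [304. 156.] [ 0.4251 -0.304   0.    ]
jar_b 0.88 [386. 303.] [ 0.6931 -0.1619  0.003 ]
jar_b 0.75 [332. 296.] [ 0.6787 -0.2592  0.003 ]
jar_b 0.66 [286. 164.] [ 0.4361 -0.3315  0.003 ]
```

View pics/w2.png

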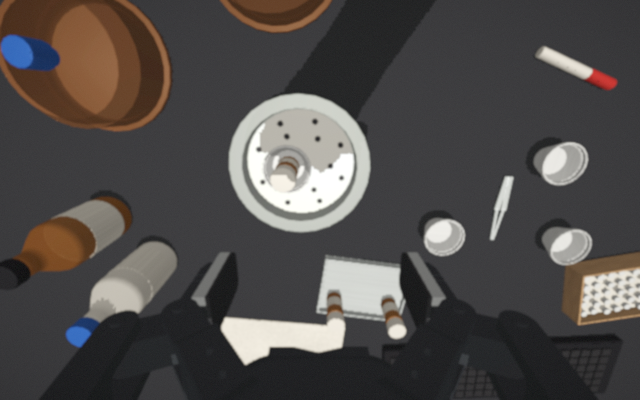

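The lid is off. The bowl rim centre is (0.423,-0.306), with the jar at pixel (286,172), which is (0.423,-0.3205), standing in a base cup about 15 mm off centre. All heights agree with the given sizes. Next I grasp the jar.

```bash
python3 -m pendant '[{"claw":75,"delta_pos":[-1,-20,20],"spin":0},{"claw":75,"delta_pos":[0,-16,40],"spin":0},{"claw":75,"delta_pos":[0,0,45],"spin":0},{"claw":75,"delta_pos":[0,0,45],"spin":0},{"claw":75,"delta_pos":[0,0,30],"spin":0}]'
python3 -m pendant '[{"claw":50,"delta_pos":[0,0,9],"spin":0},{"claw":36,"delta_pos":[0,0,0],"spin":0},{"claw":20,"delta_pos":[0,0,0],"spin":0},{"claw":20,"delta_pos":[0,0,0],"spin":0},{"claw":20,"delta_pos":[0,0,0],"spin":0}]' 30
python3 -m pendant '[{"claw":20,"delta_pos":[0,0,-10],"spin":0},{"claw":20,"delta_pos":[0,0,-25],"spin":0},{"claw":20,"delta_pos":[0,0,-40],"spin":0},{"claw":20,"delta_pos":[0,0,-30],"spin":0},{"claw":20,"delta_pos":[0,0,0],"spin":0}]'
python3 - <<'E'
from h import *
d=np.load('w1.npy')
p,d=manip.camera('top'); save('top1.png',p); C=cloud('top',d); print(manip.get_state()['joints'])
z=C[...,2]
for y in(-.16,-.26):
    s=(np.hypot(C[...,0]-.69,C[...,1]-y)<.045)&(abs(z-.069)<.008); q=C[s]; print('jar',len(q),np.nanmedian(q,0).round(4))
s=(np.hypot(C[...,0]-.655,C[...,1]+.2)<.11)&(z<.03)&(z>-.01); c=p[s].min(1)>110; q=C[s][c]
print('tray',cv2.minAreaRect((ray('top',np.argwhere(s)[c][:,::-1],.012)[:,:2]*1000).astype(np.float32)))
E
```

```text
time_s: 13.1
position: [0.4232, -0.3172, 0.1057]
tcp_rot: [-0.001, 1.0, 0.001, -0.001]
force: [0.3, 0.2, -0.4]
gripper_width: 0.0747
finger_force: 0.0
time_s: 13.72
position: [0.4242, -0.319, 0.0997]
tcp_rot: [-0.0, 1.0, -0.0, 0.001]
force: [-0.8, -0.4, 7.3]
gripper_width: 0.027
finger_force: 30.2
time_s: 14.35
position: [0.4245, -0.3195, 0.2062]
tcp_rot: [-0.0, 1.0, -0.001, 0.002]
force: [0.0, 0.6, -1.5]
gripper_width: 0.0269
finger_force: 29.6
[ 0.08044888  0.33391087  0.60886762  1.87720116 -0.22613273  0.99662985
  2.35850449]
jar 53 [ 0.6907 -0.1566  0.0685]
jar 54 [ 0.679  -0.2551  0.068 ]
tray ((678.6505126953125, -208.3489990234375), (155.42791748046875, 154.5676727294922), 81.70361328125)
```

```bash
python3 - <<'E'
from h import *
c=np.array([(314,122.7),(356.7,130),(353,160),(310.3,153.3)])
P=ray('top',c,.014)[:,:2]; print(P.round(4),P.mean(0).round(4),[np.linalg.norm(P[i]-P[i-1]).round(3) for i in range(4)])
ctr=P.mean(0); 
yax=np.array([.6907-.679,-.1566+.2551]); yax/=np.linalg.norm(yax); xax=np.array([yax[1],-yax[0]])
print('target from corners',ctr-.024*xax, 'jar mid in tray frame',(np.array([.685,-.206])-ctr)@xax,(np.array([.685,-.206])-ctr)@yax)
E
```

```text
[[ 0.7242 -0.1376]
 [ 0.7003 -0.2893]
 [ 0.5916 -0.2754]
 [ 0.6134 -0.1254]] [ 0.6574 -0.2069] [np.float64(0.112), np.float64(0.154), np.float64(0.11), np.float64(0.152)]
target from corners [ 0.63354884 -0.20410989] jar mid in tray frame 0.027314935264900836 0.00419188409121401
```

```bash
python3 -m pendant '[{"claw":20,"delta_pos":[-30,16,0],"spin":0},{"claw":20,"delta_pos":[-45,25,0],"spin":0},{"claw":20,"delta_pos":[-50,28,0],"spin":0},{"claw":20,"delta_pos":[-50,28,0],"spin":0},{"claw":20,"delta_pos":[-34,18.5,0],"spin":0}]'
python3 -m pendant '[{"claw":20,"delta_pos":[0,0,25],"spin":0},{"claw":20,"delta_pos":[0,0,45],"spin":0},{"claw":20,"delta_pos":[0,0,45],"spin":0},{"claw":20,"delta_pos":[0,0,30],"spin":0},{"claw":20,"delta_pos":[0,0,15],"spin":0}]'
python3 -m pendant '[{"claw":20,"delta_pos":[0,0,4],"spin":0},{"claw":20,"delta_pos":[0,0,2],"spin":0},{"claw":20,"delta_pos":[0,0,1],"spin":0},{"claw":20,"delta_pos":[0,0,0],"spin":0}]'
```

```text
time_s: 15.02
position: [0.634, -0.2001, 0.2018]
tcp_rot: [-0.002, 1.0, 0.001, -0.001]
force: [0.4, -0.2, -0.4]
gripper_width: 0.0271
finger_force: 29.6
time_s: 15.65
position: [0.6306, -0.2023, 0.0406]
tcp_rot: [-0.0, 1.0, 0.001, -0.002]
force: [-0.0, 0.4, -0.1]
gripper_width: 0.0271
finger_force: 29.6
time_s: 16.15
position: [0.6328, -0.203, 0.0372]
tcp_rot: [-0.0, 1.0, -0.0, 0.001]
force: [0.4, 0.4, -1.6]
gripper_width: 0.0275
finger_force: 29.6
```

```bash
python3 -m pendant '[{"claw":20,"delta_pos":[0,0,1],"spin":0},{"claw":20,"delta_pos":[0,0,0],"spin":0}]'
python3 -m pendant '[{"claw":20,"delta_pos":[0,0,1],"spin":0},{"claw":20,"delta_pos":[0,0,0],"spin":0}]'
```

```text
time_s: 16.4
position: [0.6326, -0.203, 0.0359]
tcp_rot: [-0.0, 1.0, -0.0, 0.0]
force: [-0.5, 0.2, 1.3]
gripper_width: 0.0273
finger_force: 29.9
time_s: 16.65
position: [0.6328, -0.203, 0.0358]
tcp_rot: [-0.0, 1.0, 0.0, 0.001]
force: [-3.4, 1.4, 11.5]
gripper_width: 0.0271
finger_force: 30.9
```

```bash
python3 -m pendant '[{"claw":20,"delta_pos":[0,0,-0.8],"spin":0},{"claw":35,"delta_pos":[0,0,0],"spin":0},{"claw":50,"delta_pos":[0,0,0],"spin":0},{"claw":50,"delta_pos":[0,0,-20],"spin":0},{"claw":60,"delta_pos":[0,0,-50],"spin":0}]'
python3 -c "
from station import manip;print(manip.get_state()['joints'])"
python3 -m pendant '[{"claw":80,"delta_pos":[0,0,-50],"spin":0},{"claw":80,"delta_pos":[0,10,-50],"spin":10},{"claw":80,"delta_pos":[0,0,-30],"spin":10}]'
python3 - <<'E'
from h import *
print(manip.get_state()['joints'])
m=cam('wrist'); p,d=manip.camera('wrist'); p2,d2=manip.camera('top'); save('top2.png',p2)
C=cloud('top',d2)
for n,x,y in(('jar',.633,-.204),('jar_b',.69,-.157),('jar_c',.679,-.255)):
    s=(np.hypot(C[...,0]-x,C[...,1]-y)<.035)&(C[...,2]>.05)&(C[...,2]<.08); print(n,s.sum(),np.nanmedian(C[s],0).round(4))
for o in manip.place_of('top','cup1')[:8]: print('cup',round(o['score'],2),np.round(o['centre']),ray('top',o['centre'],0)[0].round(3))
E
```

```text
time_s: 17.27
position: [0.631, -0.2023, 0.1049]
tcp_rot: [-0.0, 1.0, 0.0, -0.002]
force: [0.8, -0.6, 1.1]
gripper_width: 0.06
finger_force: 0.0
[-0.08739382  0.65300183  0.50331267  1.63540822 -0.36705804  0.95304512
  2.1167542 ]
time_s: 17.65
position: [0.6331, -0.1926, 0.2397]
tcp_rot: [0.176, 0.984, 0.0, 0.002]
force: [-1.1, 0.5, -0.4]
gripper_width: 0.0799
finger_force: 0.0
[-0.19676922  0.54283529  0.66293562  1.5040875  -0.34831085  1.21043617
  1.73602589]
jar 5 [ 0.6233 -0.2111  0.0653]
jar_b 0 [nan nan nan]
jar_c 15 [ 0.6718 -0.2477  0.0604]
cup 0.8 [244. 172.] [0.546 0.107 0.   ]
  return np.nanmean(a, axis, out=out, keepdims=keepdims)
```

```bash
python3 -m pendant '[{"claw":80,"delta_pos":[0,0,0],"spin":10},{"claw":80,"delta_pos":[0,0,0],"spin":10},{"claw":80,"delta_pos":[0,0,0],"spin":10},{"claw":80,"delta_pos":[0,0,0],"spin":10},{"claw":80,"delta_pos":[0,0,0],"spin":10}]'
python3 -m pendant '[{"claw":80,"delta_pos":[0,0,0],"spin":10},{"claw":80,"delta_pos":[0,0,0],"spin":10},{"claw":80,"delta_pos":[50,-45,-20],"spin":0},{"claw":80,"delta_pos":[50,-45,-20],"spin":0},{"claw":80,"delta_pos":[0,0,0],"spin":0}]'
cat > look.py <<'E'
from h import *
import sys
m=cam('wrist'); s=manip.get_state(); p,d=manip.camera('wrist'); save(sys.argv[1],p)
C=cloud('wrist',d,m); print('t',s['time_s'],'tcp',np.round(s['position'],4),'j7',round(float(s['joints'][6]),2))
def rim(cs,h,x,y):
    sel=(np.hypot(C[...,0]-x,C[...,1]-y)<.05)&(abs(C[...,2]-h)<.006); q=C[sel]
    if len(q)<20: return
    ctr=(np.nanmin(q,0)+np.nanmax(q,0))/2; print(cs,len(q),'rim centre',ctr.round(4),'size',(np.nanmax(q,0)-np.nanmin(q,0)).round(4))
for o in manip.place_of('wrist','cup1')[:8]:
    w=ray('wrist',o['centre'],0,m)[0]; print('cup',round(o['score'],2),np.round(o['centre']),w.round(3)); rim(' ',.034,*w[:2])
p2,d2=manip.camera('top'); save('t'+sys.argv[1],p2); C=cloud('top',d2)
for n,x,y in(('jar',.633,-.204),('jar_b',.69,-.157),('jar_c',.679,-.255)):
    q=C[(np.hypot(C[...,0]-x,C[...,1]-y)<.035)&(C[...,2]>.06)&(C[...,2]<.08)]
    if len(q): print(n,len(q),np.nanmedian(q,0).round(4))
E
python3 look.py w3.png
```

```text
time_s: 18.42
position: [0.6317, -0.1928, 0.2347]
tcp_rot: [0.575, 0.818, -0.0, -0.001]
force: [0.2, -0.1, -1.3]
gripper_width: 0.0798
finger_force: 0.0
time_s: 19.05
position: [0.5506, -0.0989, 0.2709]
tcp_rot: [0.704, 0.71, 0.001, -0.002]
force: [1.0, -0.3, 0.3]
gripper_width: 0.0802
finger_force: 0.0
t 19.05 tcp [ 0.5506 -0.0989  0.2709] j7 0.55
cup 0.87 [314. 153.] [ 0.545 -0.092  0.   ]
  463 rim centre [ 0.5452 -0.0895  0.0331] size [0.0588 0.0588 0.0101]
cup 0.87 [223.  35.] [0.428 0.059 0.   ]
  750 rim centre [0.4296 0.0596 0.0333] size [0.0592 0.0573 0.0105]
cup 0.3 [412. 196.] [ 0.695 -0.156  0.   ]
  84 rim centre [ 0.69   -0.156   0.0339] size [0.0218 0.0243 0.0118]
jar 57 [ 0.6297 -0.2006  0.0683]
jar_c 54 [ 0.6791 -0.2551  0.0686]
```

View pics/w3.png

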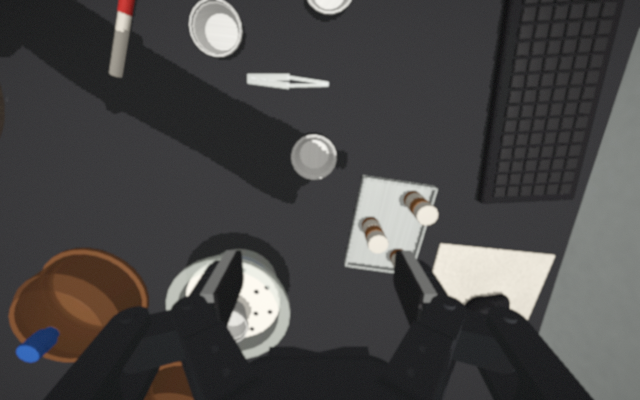

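The jar stands upright in the tray at (375,237). The nearest cup is at (314,157), which is (0.545,-0.0895), with rim size and height as expected. Next I grasp it.

```bash
python3 -m pendant '[{"claw":80,"delta_pos":[5,-3,40],"spin":0},{"claw":80,"delta_pos":[4,-2,55],"spin":0},{"claw":80,"delta_pos":[0,0,60],"spin":0},{"claw":80,"delta_pos":[0,0,50],"spin":0},{"claw":80,"delta_pos":[0,0,25],"spin":0}]'
python3 -m pendant '[{"claw":80,"delta_pos":[0,0,10],"spin":0},{"claw":80,"delta_pos":[0,0,0],"spin":0}]'
```

```text
time_s: 19.82
position: [0.5456, -0.097, 0.0376]
tcp_rot: [0.708, 0.706, -0.002, -0.001]
force: [0.6, 0.3, 0.1]
gripper_width: 0.0799
finger_force: 0.0
time_s: 20.08
position: [0.5471, -0.0963, 0.0307]
tcp_rot: [0.707, 0.707, -0.0, -0.0]
force: [-0.9, 0.5, 0.3]
gripper_width: 0.08
finger_force: 0.0
```

```bash
python3 -m pendant '[{"claw":80,"delta_pos":[7,-2,10],"spin":0},{"claw":80,"delta_pos":[0,0,8.5],"spin":0},{"claw":65,"delta_pos":[0,0,0],"spin":0},{"claw":50,"delta_pos":[0,0,0],"spin":0},{"claw":50,"delta_pos":[0,0,0],"spin":0}]' 30
python3 -m pendant '[{"claw":50,"delta_pos":[0,0,0],"spin":0},{"claw":50,"delta_pos":[0,0,-8],"spin":0},{"claw":50,"delta_pos":[0,0,-25],"spin":0},{"claw":50,"delta_pos":[0,0,-45],"spin":0},{"claw":50,"delta_pos":[0,0,-55],"spin":0}]'
```

```text
time_s: 20.7
position: [0.5453, -0.0879, 0.0128]
tcp_rot: [0.707, 0.707, 0.0, 0.0]
force: [-2.1, 1.0, 2.6]
gripper_width: 0.0594
finger_force: 32.1
time_s: 21.32
position: [0.5445, -0.088, 0.1466]
tcp_rot: [0.707, 0.707, -0.001, -0.0]
force: [2.3, -0.2, -0.3]
gripper_width: 0.0594
finger_force: 32.5
```

```bash
python3 -m pendant '[{"claw":50,"delta_pos":[-30,-15,-30],"spin":0},{"claw":50,"delta_pos":[-45,-24,-35],"spin":0},{"claw":50,"delta_pos":[-50,-26,-35],"spin":0},{"claw":50,"delta_pos":[-50,-26,0],"spin":0},{"claw":50,"delta_pos":[-45,-24,0],"spin":0}]'
python3 -m pendant '[{"claw":50,"delta_pos":[-14,-6.5,0],"spin":0},{"claw":50,"delta_pos":[0,0,0],"spin":0}]'
cat > look2.py <<'E'
from h import *
import sys
h=float(sys.argv[2]); m=cam('wrist'); s=manip.get_state(); p,d=manip.camera('wrist'); save(sys.argv[1],p); C=cloud('wrist',d,m)
print('t',s['time_s'],'tcp',np.round(s['position'],4))
r=np.hypot(C[...,0]-.423,C[...,1]+.322)
for dz in(.004,):
    q=C[(r<.045)&(abs(C[...,2]-h)<dz)]
    if len(q): print('rim',len(q),((np.nanmin(q,0)+np.nanmax(q,0))/2).round(4),(np.nanmax(q,0)-np.nanmin(q,0)).round(4))
def edge(C,h):
    from scipy.optimize import least_squares
    q=C[(r<.05)&(abs(C[...,2]-h)<.004)]
    return least_squares(lambda c:np.hypot(q[:,0]-c[0],q[:,1]-c[1])-.029,[.423,-.322],loss='soft_l1',f_scale=.001).x.round(4)
print('fit',edge(C,h))
cv2.imwrite('pics/c'+sys.argv[1],cv2.resize(p[60:360,120:520,::-1],None,fx=1.5,fy=1.5))
E
python3 look2.py w4.png .090
```

```text
time_s: 21.95
position: [0.4307, -0.3069, 0.2443]
tcp_rot: [0.707, 0.707, 0.0, 0.001]
force: [1.7, -0.0, -0.6]
gripper_width: 0.0592
finger_force: 32.5
time_s: 22.2
position: [0.4247, -0.3198, 0.2436]
tcp_rot: [0.708, 0.706, 0.0, 0.0]
force: [0.8, 0.9, -0.9]
gripper_width: 0.0594
finger_force: 32.5
t 22.2 tcp [ 0.4247 -0.3198  0.2436]
rim 475 [ 0.4236 -0.3211  0.0894] [0.0592 0.0593 0.0068]
fit [ 0.4238 -0.3208]
```

View pics/w4.png

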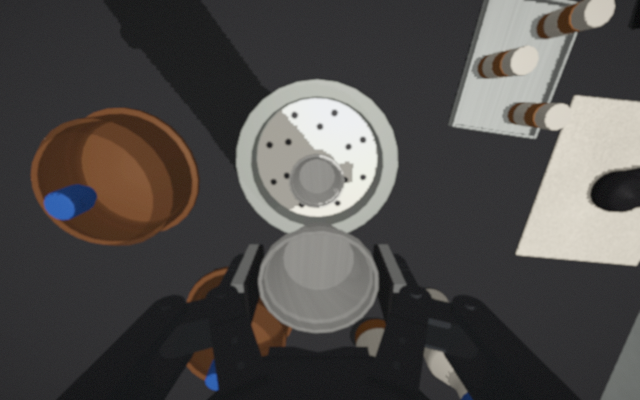

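The picture shows the base cup on the plate at (317,180) and the held cup level between the fingers at (318,280). I'll measure the held cup's offset from the TCP.

```bash
cat > held.py <<'E'
from h import *
from scipy.optimize import least_squares
m=cam('wrist'); s=manip.get_state(); p,d=manip.camera('wrist'); C=cloud('wrist',d,m); t=np.array(s['position'])
r=np.hypot(C[...,0]-t[0],C[...,1]-t[1])
q=C[(r<.036)&(C[...,2]>t[2]-.02)&(C[...,2]<t[2]+.06)]
print(len(q),np.nanpercentile(q[:,2]-t[2],[1,10,50,90,99]).round(4))
top=np.nanpercentile(q[:,2],98); e=q[q[:,2]>top-.003]; print('rim z-tcp',(top-t[2]).round(4),len(e))
f=least_squares(lambda c:np.hypot(e[:,0]-c[0],e[:,1]-c[1])-.029,t[:2],loss='soft_l1',f_scale=.001).x
print('held rim centre - tcp (x,y)',(f-t[:2]).round(4),'bb',((np.nanmin(e,0)+np.nanmax(e,0))/2-t).round(4),(np.nanmax(e,0)-np.nanmin(e,0)).round(4))
A=np.c_[e[:,:2]-e[:,:2].mean(0),np.ones(len(e))]; print('slope',np.linalg.lstsq(A,e[:,2],rcond=None)[0].round(4))
E
python3 held.py
```

```text
13029 [-0.0017 -0.0007  0.0149  0.0391  0.0584]
rim z-tcp 0.0563 395
held rim centre - tcp (x,y) [0.0003 0.0135] bb [0.     0.0135 0.0567] [0.0668 0.0025 0.0067]
slope [ 0.0027 -0.1236  0.3005]
```

```bash
python3 - <<'E'
s=open('held.py').read()
s=s.replace("(C[...,2]<t[2]+.06)","(C[...,2]<t[2]+.030)&(abs(C[...,0]-t[0])<.024)&(p.min(-1)>70)").replace("r<.036","r<.04").replace("top-.003","top-.004")
open('held.py','w').write(s)
E
python3 held.py
```

```text
8850 [-0.0018 -0.0009  0.0067  0.0224  0.0241]
rim z-tcp 0.0238 1490
held rim centre - tcp (x,y) [ 0.0008 -0.0019] bb [-0.     -0.0026  0.0225] [0.048  0.0604 0.0054]
slope [-0.0018  0.0099  0.2656]
```

```bash
python3 -m pendant '[{"claw":50,"delta_pos":[1,-1,35],"spin":0},{"claw":50,"delta_pos":[0,0,45],"spin":0},{"claw":50,"delta_pos":[0,0,35],"spin":0},{"claw":50,"delta_pos":[0,0,10],"spin":0},{"claw":50,"delta_pos":[0,0,0],"spin":0}]'
```

```text
time_s: 22.98
position: [0.4248, -0.3176, 0.1185]
tcp_rot: [0.706, 0.708, -0.0, -0.0]
force: [0.6, 0.4, 0.5]
gripper_width: 0.0593
finger_force: 32.6
```

```bash
python3 -m pendant '[{"claw":50,"delta_pos":[-1,-1,10],"spin":0},{"claw":50,"delta_pos":[0,0,10],"spin":0},{"claw":50,"delta_pos":[0,0,8],"spin":0},{"claw":50,"delta_pos":[0,0,5],"spin":0},{"claw":50,"delta_pos":[0,0,0],"spin":0}]'
python3 -m pendant '[{"claw":50,"delta_pos":[0,0,2.5],"spin":0},{"claw":50,"delta_pos":[0,0,1.5],"spin":0},{"claw":50,"delta_pos":[0,0,0],"spin":0}]'
```

```text
time_s: 23.6
position: [0.4222, -0.3194, 0.0853]
tcp_rot: [0.707, 0.707, -0.0, -0.001]
force: [-3.0, 1.0, 7.0]
gripper_width: 0.0593
finger_force: 35.8
time_s: 23.98
position: [0.4201, -0.3201, 0.0828]
tcp_rot: [0.708, 0.706, -0.0, -0.001]
force: [-14.3, 6.5, 35.1]
gripper_width: 0.0593
finger_force: 48.1
```

```bash
python3 -m pendant '[{"claw":50,"delta_pos":[0,0,-3],"spin":0},{"claw":60,"delta_pos":[0,0,0],"spin":0},{"claw":68,"delta_pos":[0,0,0],"spin":0},{"claw":72,"delta_pos":[0,0,0],"spin":0},{"claw":72,"delta_pos":[0,0,-15],"spin":0}]'
python3 -m pendant '[{"claw":72,"delta_pos":[0,0,-35],"spin":0},{"claw":80,"delta_pos":[0,0,-50],"spin":0},{"claw":80,"delta_pos":[0,0,-50],"spin":0},{"claw":80,"delta_pos":[0,0,-10],"spin":0},{"claw":80,"delta_pos":[0,0,0],"spin":0}]'
python3 look2.py w5.png .102
python3 - <<'E'
from h import *
m=cam('wrist');p,d=manip.camera('wrist');C=cloud('wrist',d,m)
r=np.hypot(C[...,0]-.4235,C[...,1]+.321);q=C[(r<.034)]
print(np.histogram(q[:,2],bins=np.arange(.05,.12,.004)))
print('floor inside',np.nanmedian(C[r<.012],0).round(4))
for a in range(0,360,45):
    th=np.arctan2(C[...,1]+.321,C[...,0]-.4235)
    s=(r<.034)&(r>.022)&(abs(np.angle(np.exp(1j*(th-np.radians(a)))))<.35); print(a,s.sum(),np.nanpercentile(C[s][:,2],95).round(4),end=' | ')
E
```

```text
time_s: 24.6
position: [0.4228, -0.3187, 0.0991]
tcp_rot: [0.707, 0.707, -0.0, -0.001]
force: [-0.5, 1.0, -0.3]
gripper_width: 0.0722
finger_force: 0.0
time_s: 25.22
position: [0.4235, -0.3191, 0.245]
tcp_rot: [0.707, 0.708, 0.0, 0.001]
force: [0.0, 0.2, -1.3]
gripper_width: 0.0803
finger_force: 0.0
t 25.225 tcp [ 0.4235 -0.3191  0.245 ]
rim 510 [ 0.4242 -0.3212  0.1014] [0.0584 0.0587 0.0069]
fit [ 0.4241 -0.3209]
(array([  12,  535,    0,    0,    0,    0,   31, 1063,  173,  242,  277,
        319,  190,  325,    0,    0,    0]), array([0.05 , 0.054, 0.058, 0.062, 0.066, 0.07 , 0.074, 0.078, 0.082,
       0.086, 0.09 , 0.094, 0.098, 0.102, 0.106, 0.11 , 0.114, 0.118]))
floor inside [ 0.4236 -0.3208  0.0793]
0 194 0.1036 | 45 2719 0.3397 | 90 288 0.1032 | 135 2789 0.3396 | 180 172 0.1037 | 225 184 0.1037 | 270 230 0.1036 | 315 211 0.1035 |
```

View pics/cw5.png

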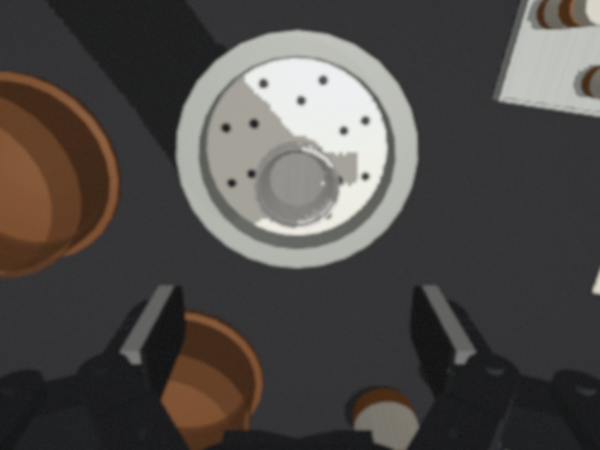

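The first cup is home: inner floor at 0.0793 (expected 0.079), rim at 0.1035 and level, seen at crop (298,182). Next cup.

```bash
python3 -m pendant '[{"claw":80,"delta_pos":[45,1,0],"spin":0},{"claw":80,"delta_pos":[58,1,0],"spin":0},{"claw":80,"delta_pos":[60,1,0],"spin":0},{"claw":80,"delta_pos":[60,1,0],"spin":0},{"claw":80,"delta_pos":[60,1,0],"spin":0}]'
python3 -m pendant '[{"claw":80,"delta_pos":[55,1,0],"spin":0},{"claw":80,"delta_pos":[30,0,0],"spin":0},{"claw":80,"delta_pos":[0,0,0],"spin":0}]'
python3 look.py w6.png
```

```text
time_s: 25.95
position: [0.4272, -0.0365, 0.2435]
tcp_rot: [0.707, 0.707, -0.001, -0.0]
force: [0.9, 0.3, 0.3]
gripper_width: 0.08
finger_force: 0.0
time_s: 26.32
position: [0.4282, 0.0489, 0.2435]
tcp_rot: [0.705, 0.709, -0.001, -0.0]
force: [-0.6, 0.3, 1.0]
gripper_width: 0.08
finger_force: 0.0
t 26.325 tcp [0.4282 0.0489 0.2435] j7 0.03
cup 0.71 [319. 153.] [0.429 0.06  0.   ]
  529 rim centre [0.4301 0.0609 0.033 ] size [0.0583 0.0591 0.01  ]
cup 0.6 [421. 122.] [0.562 0.102 0.   ]
  647 rim centre [0.5611 0.1065 0.0333] size [0.0591 0.0577 0.0105]
jar 54 [ 0.6306 -0.2007  0.0682]
jar_b 54 [ 0.6908 -0.1581  0.0678]
jar_c 52 [ 0.6793 -0.255   0.0683]
```

```bash
python3 -m pendant '[{"claw":80,"delta_pos":[6,1,40],"spin":0},{"claw":80,"delta_pos":[5,1,60],"spin":0},{"claw":80,"delta_pos":[0,0,60],"spin":0},{"claw":80,"delta_pos":[0,0,35],"spin":0},{"claw":80,"delta_pos":[0,0,0],"spin":0}]'
```

```text
time_s: 27.1
position: [0.4295, 0.0552, 0.0479]
tcp_rot: [0.708, 0.706, -0.002, -0.001]
force: [0.5, 0.0, 1.2]
gripper_width: 0.0797
finger_force: 0.0
```

```bash
python3 -m pendant '[{"claw":80,"delta_pos":[5,0.5,15],"spin":0},{"claw":80,"delta_pos":[0,0,15],"spin":0},{"claw":65,"delta_pos":[0,0,0],"spin":0},{"claw":50,"delta_pos":[0,0,0],"spin":0},{"claw":50,"delta_pos":[0,0,0],"spin":0}]' 30
python3 -m pendant '[{"claw":50,"delta_pos":[0,0,0],"spin":0},{"claw":50,"delta_pos":[0,0,-8],"spin":0},{"claw":50,"delta_pos":[0,0,-25],"spin":0},{"claw":50,"delta_pos":[0,0,-45],"spin":0},{"claw":50,"delta_pos":[0,0,-55],"spin":0}]'
python3 held.py
```

```text
time_s: 27.72
position: [0.4323, 0.0621, 0.0211]
tcp_rot: [0.707, 0.707, 0.001, 0.0]
force: [-2.6, -2.2, 7.8]
gripper_width: 0.0604
finger_force: 30.5
time_s: 28.35
position: [0.4311, 0.0617, 0.1544]
tcp_rot: [0.707, 0.707, -0.001, -0.0]
force: [1.2, 1.3, 0.3]
gripper_width: 0.0599
finger_force: 32.8
8035 [-0.0101 -0.0093 -0.0021  0.014   0.0157]
rim z-tcp 0.0154 1332
held rim centre - tcp (x,y) [ 0.0008 -0.0009] bb [ 0.     -0.0017  0.0141] [0.048  0.0608 0.0054]
slope [-0.0034  0.0073  0.1684]
```

```bash
python3 -m pendant '[{"claw":50,"delta_pos":[-45,-1,-25],"spin":0},{"claw":50,"delta_pos":[-58,-1,-25],"spin":0},{"claw":50,"delta_pos":[-60,-1,0],"spin":0},{"claw":50,"delta_pos":[-60,-1,0],"spin":0},{"claw":50,"delta_pos":[-60,-1,0],"spin":0}]'
python3 -m pendant '[{"claw":50,"delta_pos":[-55,-1,0],"spin":0},{"claw":50,"delta_pos":[-34,-1,0],"spin":0},{"claw":50,"delta_pos":[-8,0,0],"spin":0},{"claw":50,"delta_pos":[0,0,0],"spin":0}]'
```

```text
time_s: 29.02
position: [0.4264, -0.2219, 0.2034]
tcp_rot: [0.707, 0.707, 0.001, 0.0]
force: [2.4, 0.8, 0.1]
gripper_width: 0.0598
finger_force: 32.9
time_s: 29.52
position: [0.4246, -0.3169, 0.2027]
tcp_rot: [0.707, 0.707, 0.0, 0.0]
force: [0.7, 0.9, -1.6]
gripper_width: 0.0595
finger_force: 32.9
```

```bash
python3 -m pendant '[{"claw":50,"delta_pos":[-2.5,-0.5,25],"spin":0},{"claw":50,"delta_pos":[0,0,25],"spin":0},{"claw":50,"delta_pos":[0,0,15],"spin":0},{"claw":50,"delta_pos":[0,0,0],"spin":0}]'
```

```text
time_s: 30.02
position: [0.4243, -0.3181, 0.1367]
tcp_rot: [0.706, 0.708, -0.0, -0.001]
force: [0.6, -0.0, -0.7]
gripper_width: 0.0596
finger_force: 32.9
```

```bash
python3 -m pendant '[{"claw":50,"delta_pos":[-1.5,0,12],"spin":0},{"claw":50,"delta_pos":[0,0,10],"spin":0},{"claw":50,"delta_pos":[0,0,6],"spin":0},{"claw":50,"delta_pos":[0,0,3],"spin":0},{"claw":50,"delta_pos":[0,0,0],"spin":0}]'
python3 -m pendant '[{"claw":50,"delta_pos":[0,0,1.5],"spin":0},{"claw":50,"delta_pos":[0,0,0],"spin":0}]'
python3 -m pendant '[{"claw":50,"delta_pos":[0,0,1.5],"spin":0},{"claw":50,"delta_pos":[0,0,0],"spin":0}]'
```

```text
time_s: 30.65
position: [0.4243, -0.321, 0.1061]
tcp_rot: [0.707, 0.707, -0.0, -0.0]
force: [0.2, 0.3, -0.4]
gripper_width: 0.06
finger_force: 32.9
time_s: 30.9
position: [0.4245, -0.321, 0.1048]
tcp_rot: [0.707, 0.707, 0.0, 0.0]
force: [-0.4, -0.3, -0.7]
gripper_width: 0.0596
finger_force: 32.9
time_s: 31.15
position: [0.4244, -0.3209, 0.1031]
tcp_rot: [0.707, 0.707, 0.0, 0.0]
force: [-0.0, -1.4, 0.0]
gripper_width: 0.0605
finger_force: 32.9
```

```bash
python3 -m pendant '[{"claw":50,"delta_pos":[1,0,1],"spin":0},{"claw":50,"delta_pos":[0,0,1],"spin":0},{"claw":50,"delta_pos":[0,0,0],"spin":0}]'
python3 -m pendant '[{"claw":50,"delta_pos":[0,0,1],"spin":0},{"claw":50,"delta_pos":[0,0,0],"spin":0}]'
```

```text
time_s: 31.52
position: [0.4244, -0.3199, 0.1011]
tcp_rot: [0.707, 0.707, -0.0, -0.0]
force: [-0.1, -0.5, -0.6]
gripper_width: 0.06
finger_force: 32.9
time_s: 31.78
position: [0.4244, -0.32, 0.1003]
tcp_rot: [0.707, 0.707, 0.0, 0.0]
force: [-0.5, -0.9, 2.3]
gripper_width: 0.0599
finger_force: 33.0
```

```bash
python3 -m pendant '[{"claw":55,"delta_pos":[0,0,0],"spin":0},{"claw":65,"delta_pos":[0,0,0],"spin":0},{"claw":72,"delta_pos":[0,0,0],"spin":0},{"claw":72,"delta_pos":[0,0,0],"spin":0},{"claw":72,"delta_pos":[0,0,-20],"spin":0}]'
python3 -m pendant '[{"claw":72,"delta_pos":[0,0,-40],"spin":0},{"claw":80,"delta_pos":[0,0,-50],"spin":0},{"claw":80,"delta_pos":[0,0,-35],"spin":0},{"claw":80,"delta_pos":[0,0,0],"spin":0}]'
cat > stack.py <<'E'
from h import *
import sys
m=cam('wrist');p,d=manip.camera('wrist');save(sys.argv[1],p);C=cloud('wrist',d,m);z=C[...,2]
r=np.hypot(C[...,0]-.424,C[...,1]+.321); zt=float(sys.argv[2])
q=C[(r<.045)&(abs(z-zt)<.004)]; print('rim',len(q),((np.nanmin(q,0)+np.nanmax(q,0))/2).round(4),(np.nanmax(q,0)-np.nanmin(q,0)).round(4),'floor',np.nanmedian(C[r<.012],0).round(4))
th=np.arctan2(C[...,1]+.321,C[...,0]-.424)
for a in range(0,360,45):
    s=(r<.034)&(r>.022)&(z<.2)&(abs(np.angle(np.exp(1j*(th-np.radians(a)))))<.35); print(a,np.nanpercentile(z[s],95).round(4),end=' | ')
q=C[(r<.13)&(abs(z-.08)<.004)&(np.hypot(C[...,0]-.423,C[...,1]+.306)>.068)]; print('\nbowl rim',((np.nanmin(q,0)+np.nanmax(q,0))/2).round(4),(np.nanmax(q,0)-np.nanmin(q,0)).round(4))
E
python3 stack.py w7.png .114
```

```text
time_s: 32.4
position: [0.4237, -0.3193, 0.1195]
tcp_rot: [0.707, 0.707, -0.0, -0.001]
force: [-0.2, 0.2, 0.1]
gripper_width: 0.0719
finger_force: 0.0
time_s: 32.9
position: [0.4254, -0.321, 0.2475]
tcp_rot: [0.707, 0.707, 0.001, 0.002]
force: [1.0, 0.5, -0.7]
gripper_width: 0.0798
finger_force: 0.0
rim 558 [ 0.4254 -0.3212  0.1137] [0.0585 0.0594 0.0075] floor [ 0.4239 -0.312   0.0922]
0 0.1157 | 45 0.1155 | 90 0.1153 | 135 0.1154 | 180 0.1156 | 225 0.1156 | 270 0.1154 | 315 0.1153 | 
bowl rim [ 0.424  -0.3062  0.0795] [0.1755 0.1742 0.0069]
```

```bash
python3 -m pendant '[{"claw":80,"delta_pos":[40,12,0],"spin":0},{"claw":80,"delta_pos":[55,18,0],"spin":0},{"claw":80,"delta_pos":[58,19,0],"spin":0},{"claw":80,"delta_pos":[58,19,0],"spin":0},{"claw":80,"delta_pos":[58,19,0],"spin":0}]'
python3 -m pendant '[{"claw":80,"delta_pos":[58,19,0],"spin":0},{"claw":80,"delta_pos":[55,18,0],"spin":0},{"claw":80,"delta_pos":[40,11,0],"spin":0},{"claw":80,"delta_pos":[0,0,0],"spin":0}]'
python3 look.py w8.png
```

```text
time_s: 33.58
position: [0.5109, -0.0485, 0.2441]
tcp_rot: [0.707, 0.707, -0.0, -0.001]
force: [0.8, -0.8, 0.0]
gripper_width: 0.08
finger_force: 0.0
time_s: 34.08
position: [0.5588, 0.1064, 0.2429]
tcp_rot: [0.705, 0.71, -0.001, -0.001]
force: [-0.4, -0.9, -0.9]
gripper_width: 0.0802
finger_force: 0.0
t 34.075 tcp [0.5588 0.1064 0.2429] j7 0.2
cup 0.94 [318. 163.] [0.558 0.105 0.   ]
  537 rim centre [0.5618 0.1066 0.0331] size [0.059  0.0595 0.01  ]
jar 54 [ 0.6303 -0.2008  0.0686]
jar_b 53 [ 0.6913 -0.1565  0.0678]
jar_c 52 [ 0.6794 -0.2555  0.0689]
```

```bash
python3 -m pendant '[{"claw":80,"delta_pos":[0,2,40],"spin":0},{"claw":80,"delta_pos":[0,1,60],"spin":0},{"claw":80,"delta_pos":[0,0,60],"spin":0},{"claw":80,"delta_pos":[0,0,35],"spin":0},{"claw":80,"delta_pos":[0,0,0],"spin":0}]'
```

```text
time_s: 34.85
position: [0.5601, 0.1002, 0.0484]
tcp_rot: [0.708, 0.706, -0.002, -0.001]
force: [-0.1, -0.1, 0.3]
gripper_width: 0.0798
finger_force: 0.0
```

```bash
python3 -m pendant '[{"claw":80,"delta_pos":[5,1,15],"spin":0},{"claw":80,"delta_pos":[0,0,15],"spin":0},{"claw":65,"delta_pos":[0,0,0],"spin":0},{"claw":50,"delta_pos":[0,0,0],"spin":0},{"claw":50,"delta_pos":[0,0,0],"spin":0}]' 30
python3 -m pendant '[{"claw":50,"delta_pos":[0,0,0],"spin":0},{"claw":50,"delta_pos":[0,0,-8],"spin":0},{"claw":50,"delta_pos":[0,0,-25],"spin":0},{"claw":50,"delta_pos":[0,0,-45],"spin":0},{"claw":50,"delta_pos":[0,0,-55],"spin":0}]'
python3 held.py
```

```text
time_s: 35.48
position: [0.5635, 0.1072, 0.0207]
tcp_rot: [0.707, 0.707, 0.0, 0.0]
force: [-0.1, -0.1, 0.8]
gripper_width: 0.0597
finger_force: 32.4
time_s: 36.1
position: [0.5624, 0.107, 0.1544]
tcp_rot: [0.707, 0.707, -0.001, -0.0]
force: [0.6, -0.1, -0.7]
gripper_width: 0.0597
finger_force: 32.7
8114 [-0.0095 -0.0087 -0.0015  0.0146  0.0163]
rim z-tcp 0.016 1346
held rim centre - tcp (x,y) [ 0.0007 -0.0001] bb [ 0.     -0.0007  0.0146] [0.048  0.0604 0.0052]
slope [-0.0002  0.0059  0.1691]
```

```bash
python3 -m pendant '[{"claw":50,"delta_pos":[-40,-12,-30],"spin":0},{"claw":50,"delta_pos":[-55,-18,-30],"spin":0},{"claw":50,"delta_pos":[-58,-19,0],"spin":0},{"claw":50,"delta_pos":[-58,-19,0],"spin":0},{"claw":50,"delta_pos":[-58,-19,0],"spin":0}]'
python3 -m pendant '[{"claw":50,"delta_pos":[-58,-19,0],"spin":0},{"claw":50,"delta_pos":[-55,-18,0],"spin":0},{"claw":50,"delta_pos":[-36,-11,0],"spin":0},{"claw":50,"delta_pos":[-8,-3,0],"spin":0},{"claw":50,"delta_pos":[0,0,0],"spin":0}]'
```

```text
time_s: 36.78
position: [0.4762, -0.1613, 0.2125]
tcp_rot: [0.707, 0.707, 0.0, 0.0]
force: [0.9, -0.5, -0.6]
gripper_width: 0.0598
finger_force: 32.9
time_s: 37.4
position: [0.4259, -0.3166, 0.2121]
tcp_rot: [0.707, 0.707, 0.0, -0.0]
force: [2.0, 0.3, 0.1]
gripper_width: 0.0594
finger_force: 32.9
```

```bash
python3 -m pendant '[{"claw":50,"delta_pos":[0,0,20],"spin":0},{"claw":50,"delta_pos":[0,0,25],"spin":0},{"claw":50,"delta_pos":[0,0,10],"spin":0},{"claw":50,"delta_pos":[0,0,0],"spin":0}]'
```

```text
time_s: 37.9
position: [0.4264, -0.3156, 0.1567]
tcp_rot: [0.706, 0.708, -0.0, -0.001]
force: [-0.4, -0.0, -0.2]
gripper_width: 0.0596
finger_force: 32.9
```

```bash
python3 -m pendant '[{"claw":50,"delta_pos":[-4,-1.5,15],"spin":0},{"claw":50,"delta_pos":[0,0,12],"spin":0},{"claw":50,"delta_pos":[0,0,6],"spin":0},{"claw":50,"delta_pos":[0,0,3],"spin":0},{"claw":50,"delta_pos":[0,0,0],"spin":0}]'
python3 -m pendant '[{"claw":50,"delta_pos":[0,0,2],"spin":0},{"claw":50,"delta_pos":[0,0,1.5],"spin":0},{"claw":50,"delta_pos":[0,0,0],"spin":0}]'
```

```text
time_s: 38.52
position: [0.4246, -0.3207, 0.1209]
tcp_rot: [0.707, 0.707, -0.0, -0.0]
force: [-0.7, 0.3, -0.7]
gripper_width: 0.0599
finger_force: 32.9
time_s: 38.9
position: [0.4247, -0.3206, 0.1174]
tcp_rot: [0.707, 0.707, 0.0, 0.0]
force: [-0.1, -0.3, -0.8]
gripper_width: 0.0595
finger_force: 32.9
```

```bash
python3 -m pendant '[{"claw":50,"delta_pos":[0,0,2],"spin":0},{"claw":50,"delta_pos":[0,0,1.5],"spin":0},{"claw":50,"delta_pos":[0,0,0],"spin":0}]'
python3 -m pendant '[{"claw":50,"delta_pos":[0,0,1],"spin":0},{"claw":50,"delta_pos":[0,0,0.8],"spin":0},{"claw":50,"delta_pos":[0,0,0],"spin":0}]'
```

```text
time_s: 39.28
position: [0.4246, -0.3206, 0.1138]
tcp_rot: [0.707, 0.707, -0.0, -0.0]
force: [-0.3, 0.4, 0.3]
gripper_width: 0.0598
finger_force: 32.9
time_s: 39.65
position: [0.4246, -0.3206, 0.1121]
tcp_rot: [0.707, 0.707, -0.0, 0.0]
force: [0.7, -0.5, -1.3]
gripper_width: 0.0596
finger_force: 32.9
```

```bash
python3 -m pendant '[{"claw":50,"delta_pos":[0,0,0.8],"spin":0},{"claw":50,"delta_pos":[0,0,0],"spin":0}]'
python3 -m pendant '[{"claw":55,"delta_pos":[0,0,0],"spin":0},{"claw":65,"delta_pos":[0,0,0],"spin":0},{"claw":72,"delta_pos":[0,0,0],"spin":0},{"claw":72,"delta_pos":[0,0,0],"spin":0},{"claw":72,"delta_pos":[0,0,-20],"spin":0}]'
python3 -m pendant '[{"claw":72,"delta_pos":[0,0,-40],"spin":0},{"claw":80,"delta_pos":[0,0,-50],"spin":0},{"claw":80,"delta_pos":[0,0,-30],"spin":0},{"claw":80,"delta_pos":[0,0,0],"spin":0},{"claw":80,"delta_pos":[0,0,0],"spin":0}]'
python3 stack.py w9.png .126
python3 - <<'E'
from h import *
p,d=manip.camera('scene'); save('scene1.png',p)
E
```

```text
time_s: 39.9
position: [0.4247, -0.3208, 0.1116]
tcp_rot: [0.707, 0.707, 0.0, 0.0]
force: [-0.9, -0.9, 2.7]
gripper_width: 0.0597
finger_force: 33.1
time_s: 40.52
position: [0.424, -0.32, 0.1306]
tcp_rot: [0.707, 0.707, -0.0, -0.001]
force: [-0.9, -0.2, -0.7]
gripper_width: 0.0721
finger_force: 0.0
time_s: 41.15
position: [0.4245, -0.3201, 0.2506]
tcp_rot: [0.707, 0.707, 0.0, -0.0]
force: [-0.5, -0.2, -0.2]
gripper_width: 0.0799
finger_force: 0.0
rim 595 [ 0.4258 -0.321   0.1255] [0.0589 0.0591 0.0069] floor [ 0.4238 -0.3192  0.1034]
0 0.1275 | 45 0.1273 | 90 0.127 | 135 0.1273 | 180 0.1277 | 225 0.1276 | 270 0.1275 | 315 0.1274 | 
bowl rim [ 0.4242 -0.3062  0.0794] [0.1752 0.1752 0.0067]
```

View pics/scene1.png

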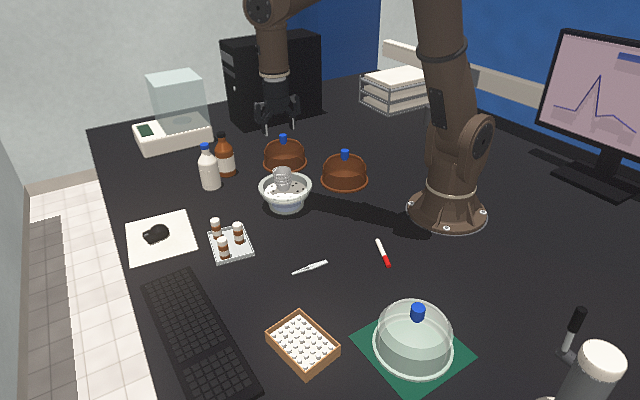

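View pics/w9.png

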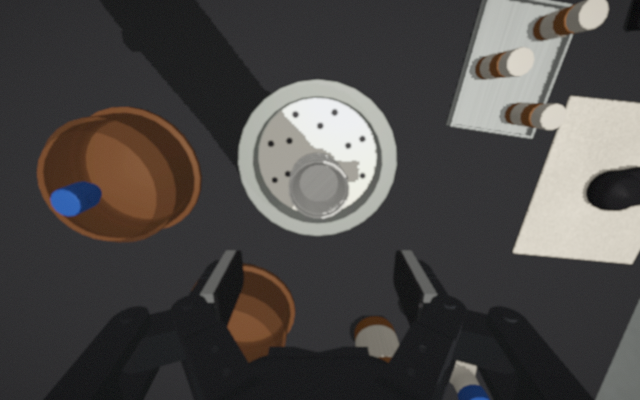

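Stack is straight and home: rim at 0.127 all round (expected 0.127), seen at (318,185). The scene view shows no loose cups left. The lid is on the mat with its knob at (417,312), and the jar is in the tray at (238,233). Next I fetch the lid.

```bash
python3 -m pendant '[{"claw":80,"delta_pos":[40,1,-10],"spin":0},{"claw":80,"delta_pos":[55,1,0],"spin":0},{"claw":80,"delta_pos":[58,1,0],"spin":0},{"claw":80,"delta_pos":[58,2,0],"spin":0},{"claw":80,"delta_pos":[58,2,0],"spin":0}]'
python3 -m pendant '[{"claw":80,"delta_pos":[58,2,0],"spin":0},{"claw":80,"delta_pos":[58,2,0],"spin":0},{"claw":80,"delta_pos":[58,2,0],"spin":0},{"claw":80,"delta_pos":[58,2,0],"spin":0},{"claw":80,"delta_pos":[58,0,0],"spin":0}]'
python3 -m pendant '[{"claw":80,"delta_pos":[58,0,0],"spin":0},{"claw":80,"delta_pos":[38,0,0],"spin":0},{"claw":80,"delta_pos":[5,0,0],"spin":0},{"claw":80,"delta_pos":[0,0,0],"spin":0},{"claw":80,"delta_pos":[0,0,0],"spin":0}]'
cat > knob.py <<'E'
from h import *
from scipy.optimize import least_squares
import sys
m=cam('wrist'); s=manip.get_state(); p,d=manip.camera('wrist'); save(sys.argv[1],p); t=np.array(s['position']); zt=float(sys.argv[2])
C=cloud('wrist',d,m); hsv=cv2.cvtColor(p,cv2.COLOR_RGB2HSV); b=cv2.inRange(hsv,(100,120,40),(125,255,255))>0
k=b&(np.hypot(C[...,0]-t[0],C[...,1]-t[1])<.06)&(abs(C[...,2]-zt)<.006); q=C[k]
print('tcp',t.round(4),'knob',len(q),((np.nanmin(q,0)+np.nanmax(q,0))/2).round(4),(np.nanmax(q,0)-np.nanmin(q,0)).round(4),'mean',np.nanmean(q,0).round(4))
E
python3 knob.py w10.png .128
```

```text
time_s: 41.88
position: [0.4308, -0.0497, 0.2607]
tcp_rot: [0.707, 0.707, -0.0, -0.0]
force: [1.8, 0.3, 0.7]
gripper_width: 0.0799
finger_force: 0.0
time_s: 42.5
position: [0.4387, 0.2402, 0.2605]
tcp_rot: [0.707, 0.707, -0.001, 0.0]
force: [-0.1, -0.3, 1.3]
gripper_width: 0.0801
finger_force: 0.0
time_s: 43.12
position: [0.4395, 0.3377, 0.2612]
tcp_rot: [0.708, 0.707, -0.0, 0.0]
force: [-0.4, -0.0, 0.2]
gripper_width: 0.0802
finger_force: 0.0
tcp [0.4395 0.3377 0.2612] knob 583 [0.4394 0.3431 0.1262] [0.0251 0.0272 0.0083] mean [0.4397 0.3438 0.1277]
```

```bash
python3 -m pendant '[{"claw":80,"delta_pos":[4,0.5,30],"spin":0},{"claw":80,"delta_pos":[0,0,40],"spin":0},{"claw":80,"delta_pos":[0,0,30],"spin":0},{"claw":80,"delta_pos":[0,0,0],"spin":0},{"claw":80,"delta_pos":[0,0,0],"spin":0}]'
python3 knob.py w11.png .128
python3 - <<'E'
from h import *
p,d=manip.camera('top'); hsv=cv2.cvtColor(p,cv2.COLOR_RGB2HSV); b=cv2.inRange(hsv,(100,150,60),(125,255,255))
n,l,s,c=cv2.connectedComponentsWithStats(b)
for i in range(1,n):
    if s[i,4]>10: print(s[i],ray('top',c[i],.128)[0].round(4))
E
```

```text
time_s: 43.8
position: [0.4406, 0.3431, 0.1626]
tcp_rot: [0.707, 0.707, 0.001, 0.0]
force: [0.4, 0.3, 0.7]
gripper_width: 0.0803
finger_force: 0.0
tcp [0.4406 0.3431 0.1626] knob 1267 [0.4396 0.3428 0.126 ] [0.0263 0.0282 0.0078] mean [0.4397 0.344  0.1277]
[444 144  11  10  78] [ 0.6102 -0.5758  0.128 ]
[160 195   9   7  53] [0.438  0.3361 0.128 ]
[445 241  10   8  62] [ 0.2979 -0.5667  0.128 ]
[373 281   9   9  62] [ 0.1734 -0.3344  0.128 ]
```

```bash
python3 -m pendant '[{"claw":80,"delta_pos":[0,-0.5,15],"spin":0},{"claw":80,"delta_pos":[0,0,20],"spin":0},{"claw":80,"delta_pos":[0,0,20],"spin":0},{"claw":80,"delta_pos":[0,0,9],"spin":0},{"claw":70,"delta_pos":[0,0,0],"spin":0}]'
```

```text
time_s: 44.52
position: [0.439, 0.3431, 0.0969]
tcp_rot: [0.707, 0.707, -0.0, 0.0]
force: [1.2, 0.6, -0.1]
gripper_width: 0.0701
finger_force: 0.0
```

```bash
python3 -m pendant '[{"claw":50,"delta_pos":[0,0.5,-2],"spin":0},{"claw":35,"delta_pos":[0,0,0],"spin":0},{"claw":20,"delta_pos":[0,0,0],"spin":0},{"claw":20,"delta_pos":[0,0,0],"spin":0},{"claw":20,"delta_pos":[0,0,0],"spin":0}]' 60
python3 -m pendant '[{"claw":20,"delta_pos":[0,0,-6],"spin":0},{"claw":20,"delta_pos":[0,0,-15],"spin":0},{"claw":20,"delta_pos":[0,0,-30],"spin":0},{"claw":20,"delta_pos":[0,0,-45],"spin":0},{"claw":20,"delta_pos":[0,0,-50],"spin":0}]'
```

```text
time_s: 45.15
position: [0.4403, 0.3437, 0.1001]
tcp_rot: [0.707, 0.707, 0.001, 0.0]
force: [-0.7, -0.4, 6.2]
gripper_width: 0.0281
finger_force: 58.9
time_s: 45.78
position: [0.4392, 0.3428, 0.247]
tcp_rot: [0.707, 0.707, -0.001, 0.0]
force: [0.7, 1.4, -2.7]
gripper_width: 0.0285
finger_force: 59.6
```

```bash
python3 -m pendant '[{"claw":20,"delta_pos":[-15,0,-30],"spin":0},{"claw":20,"delta_pos":[-30,-1,-20],"spin":0},{"claw":20,"delta_pos":[-40,-1,0],"spin":0},{"claw":20,"delta_pos":[-45,-1,0],"spin":0},{"claw":20,"delta_pos":[-45,-1,0],"spin":0}]'
python3 -m pendant '[{"claw":20,"delta_pos":[-45,-1,0],"spin":0},{"claw":20,"delta_pos":[-45,-1,0],"spin":0},{"claw":20,"delta_pos":[-45,-1,0],"spin":0},{"claw":20,"delta_pos":[-45,-1,0],"spin":0},{"claw":20,"delta_pos":[-45,-1,0],"spin":0}]'
python3 -m pendant '[{"claw":20,"delta_pos":[-45,-1,0],"spin":0},{"claw":20,"delta_pos":[-45,-1,0],"spin":0},{"claw":20,"delta_pos":[-45,-1,0],"spin":0},{"claw":20,"delta_pos":[-45,-1,0],"spin":0},{"claw":20,"delta_pos":[-35,-1,0],"spin":0}]'
python3 -m pendant '[{"claw":20,"delta_pos":[-24,-1,0],"spin":0},{"claw":20,"delta_pos":[-10,-1,0],"spin":0},{"claw":20,"delta_pos":[0,0,0],"spin":0},{"claw":20,"delta_pos":[0,0,0],"spin":0}]'
```

```text
time_s: 46.4
position: [0.4356, 0.1664, 0.2958]
tcp_rot: [0.707, 0.707, 0.0, -0.0]
force: [1.4, -1.1, -2.4]
gripper_width: 0.0284
finger_force: 59.9
time_s: 47.02
position: [0.4304, -0.0584, 0.2958]
tcp_rot: [0.707, 0.707, 0.001, -0.001]
force: [0.5, 0.3, -3.1]
gripper_width: 0.0287
finger_force: 59.9
time_s: 47.65
position: [0.4252, -0.2737, 0.2959]
tcp_rot: [0.708, 0.707, -0.0, 0.0]
force: [0.7, 1.5, -2.8]
gripper_width: 0.028
finger_force: 59.8
time_s: 48.15
position: [0.4244, -0.3044, 0.2953]
tcp_rot: [0.706, 0.708, 0.0, -0.0]
force: [-1.1, 0.8, -3.4]
gripper_width: 0.0283
finger_force: 59.7
```

```bash
cat > ring.py <<'E'
from h import *
from scipy.optimize import least_squares
import sys
t=np.array(manip.get_state()['position']); zf=t[2]-.0971; print('tcp',t.round(4),'foot z',zf.round(4))
for n in('wrist','top'):
    m=cam(n); p,d=manip.camera(n); save(n+sys.argv[1],p); C=cloud(n,d,m)
    r=np.hypot(C[...,0]-t[0],C[...,1]-t[1])
    for k,h in(('lidfoot',zf+.004),('bowl',.08)):
        q=C[(r<.105)&(r>.06)&(abs(C[...,2]-h)<.006)]
        if len(q)<30: print(n,k,len(q)); continue
        f=least_squares(lambda c:np.hypot(q[:,0]-c[0],q[:,1]-c[1])-c[2],[t[0],t[1],.082],loss='soft_l1',f_scale=.003).x
        print(n,k,len(q),'fit',f.round(4),'bb',((np.nanmin(q,0)+np.nanmax(q,0))/2).round(4),(np.nanmax(q,0)-np.nanmin(q,0)).round(4))
E
python3 ring.py a.png
```

```text
tcp [ 0.4244 -0.3044  0.2953] foot z 0.1982
wrist lidfoot 1763 fit [ 0.425  -0.3097  0.0875] bb [ 0.4243 -0.243   0.206 ] [0.1544 0.0481 0.0044]
wrist bowl 0
top lidfoot 66 fit [ 0.416  -0.3154  0.0955] bb [ 0.4704 -0.2551  0.2023] [0.075  0.0713 0.0118]
top bowl 23
```

View pics/wrista.png

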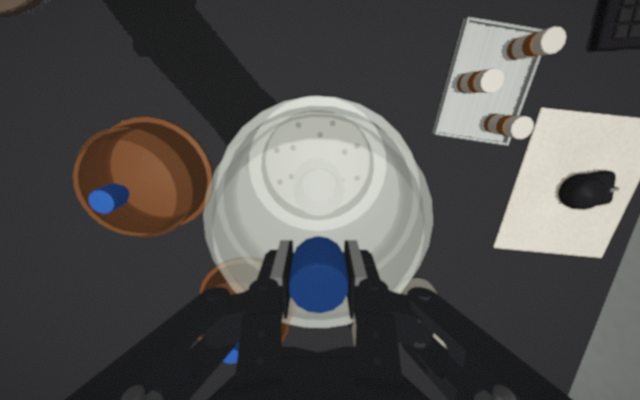

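The lid is held level over the bowl. Its foot outline spans columns 204 to 433 with its top edge at row 96, and the bowl's rim and the stack show through it at (318,185). I'll fit the outline.

```bash
python3 - <<'E'
from h import *
from scipy.optimize import least_squares
a=np.linspace(0,2*np.pi,181)
p=cv2.imread('pics/wrista.png')
g=cv2.cvtColor(p,cv2.COLOR_BGR2GRAY).astype(int)
# edges by threshold of bg dark->light
row=lambda r,c0,c1:[c for c in range(c0,c1) if g[r,c]>95]
print('row 205 light cols',row(205,195,445)[0],row(205,195,445)[-1]); col=[r for r in range(60,180) if g[r,318]>95]; print('col318 first light',col[0])
def ext(c,z):
    P=proj('wrist',np.c_[c[0]+.088*np.cos(a),c[1]+.088*np.sin(a),np.full_like(a,z)]); return np.array([P[:,0].min(),P[:,0].max(),P[:,1].min(),P[:,1].max()])
for z in(.198,.202):
    f=least_squares(lambda c:(ext(c,z)-[204,433,96,0])[:3],[.424,-.305]); print(z,f.x.round(4),f.fun.round(1),ext(f.x,z).round(1))
E
```

```text
row 205 light cols 203 431
col318 first light 95
0.198 [ 0.4255 -0.3048] [ 14.8 -14.8  -2.8] [218.8 418.2  93.2 282. ]
0.202 [ 0.4255 -0.3051] [ 13.3 -13.3  -2.6] [217.3 419.7  93.4 284.7]
```

```bash
python3 -m pendant '[{"claw":20,"delta_pos":[-1,-1,15],"spin":0},{"claw":20,"delta_pos":[0,0,25],"spin":0},{"claw":20,"delta_pos":[0,0,30],"spin":0},{"claw":20,"delta_pos":[0,0,20],"spin":0},{"claw":20,"delta_pos":[0,0,10],"spin":0}]'
python3 -m pendant '[{"claw":20,"delta_pos":[0,0,5],"spin":0},{"claw":20,"delta_pos":[0,0,0],"spin":0},{"claw":20,"delta_pos":[0,0,0],"spin":0}]'
python3 ring.py b.png
python3 - <<'E'
from h import *
p,d=manip.camera('scene'); save('sceneb.png',p); c=proj('scene',[[.424,-.306,.1]])[0].astype(int); print(c)
a=p[c[1]-60:c[1]+50,c[0]-65:c[0]+65]; cv2.imwrite('pics/cropb.png',cv2.resize(a[:,:,::-1],None,fx=5,fy=5,interpolation=cv2.INTER_CUBIC))
E
```

```text
time_s: 48.88
position: [0.4225, -0.3058, 0.1937]
tcp_rot: [0.707, 0.707, -0.0, -0.001]
force: [-0.1, 0.3, -3.3]
gripper_width: 0.0282
finger_force: 59.7
time_s: 49.25
position: [0.4235, -0.3069, 0.1909]
tcp_rot: [0.707, 0.707, 0.0, 0.001]
force: [0.0, 0.1, -3.5]
gripper_width: 0.0283
finger_force: 59.7
tcp [ 0.4235 -0.3069  0.1909] foot z 0.0938
wrist lidfoot 1776 fit [ 0.4241 -0.3124  0.0875] bb [ 0.4232 -0.2456  0.1012] [0.1541 0.0481 0.0053]
wrist bowl 309 fit [ 0.424  -0.3114  0.0912] bb [ 0.4238 -0.2295  0.0799] [0.1132 0.0203 0.0046]
top lidfoot 29
top bowl 4
[284 179]
```

View pics/cropb.png

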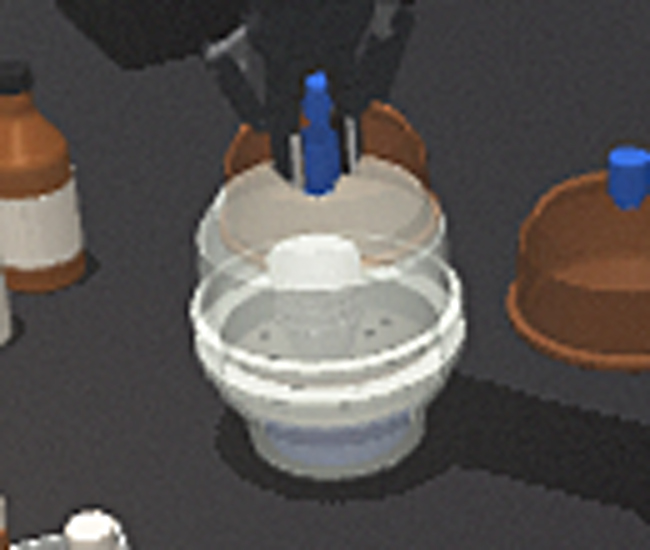

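In the crop, the lid's foot ring hangs just above the bowl's rim ring and both are nearly concentric at about (330,310). The measurements put the lid about 2 mm too far to -y, so I correct that and lower gently.

```bash
python3 -m pendant '[{"claw":20,"delta_pos":[2,0,3],"spin":0},{"claw":20,"delta_pos":[0,0,3],"spin":0},{"claw":20,"delta_pos":[0,0,2.5],"spin":0},{"claw":20,"delta_pos":[0,0,1.5],"spin":0},{"claw":20,"delta_pos":[0,0,0],"spin":0}]'
python3 -m pendant '[{"claw":20,"delta_pos":[0,0,1],"spin":0},{"claw":20,"delta_pos":[0,0,1],"spin":0},{"claw":20,"delta_pos":[0,0,0],"spin":0}]'
```

```text
time_s: 50.02
position: [0.4231, -0.3047, 0.1802]
tcp_rot: [0.707, 0.707, -0.0, -0.0]
force: [-0.8, 0.3, -2.7]
gripper_width: 0.0283
finger_force: 59.7
time_s: 50.4
position: [0.4231, -0.3046, 0.1783]
tcp_rot: [0.707, 0.707, -0.0, -0.0]
force: [-0.3, -0.0, -3.5]
gripper_width: 0.028
finger_force: 59.7
```

```bash
python3 -m pendant '[{"claw":20,"delta_pos":[0,-0.5,0.7],"spin":0},{"claw":20,"delta_pos":[0,0,0.5],"spin":0},{"claw":20,"delta_pos":[0,0,0],"spin":0}]'
python3 -m pendant '[{"claw":20,"delta_pos":[0,0,0.6],"spin":0},{"claw":20,"delta_pos":[0,0,0],"spin":0}]'
```

```text
time_s: 50.78
position: [0.4226, -0.3048, 0.1773]
tcp_rot: [0.707, 0.707, 0.0, 0.0]
force: [-1.2, -0.2, -0.9]
gripper_width: 0.028
finger_force: 60.2
time_s: 51.02
position: [0.4226, -0.3049, 0.1771]
tcp_rot: [0.707, 0.707, 0.0, 0.0]
force: [-3.2, 2.0, 5.3]
gripper_width: 0.0285
finger_force: 61.1
```

```bash
python3 -m pendant '[{"claw":35,"delta_pos":[0,0,0],"spin":0},{"claw":55,"delta_pos":[0,0,0],"spin":0},{"claw":60,"delta_pos":[0,0,0],"spin":0},{"claw":60,"delta_pos":[0,0,-20],"spin":0},{"claw":80,"delta_pos":[0,0,-45],"spin":0}]'
python3 -m pendant '[{"claw":80,"delta_pos":[0,0,-50],"spin":0},{"claw":80,"delta_pos":[30,0,-20],"spin":0},{"claw":80,"delta_pos":[50,0,0],"spin":0},{"claw":80,"delta_pos":[50,0,0],"spin":0},{"claw":80,"delta_pos":[40,0,0],"spin":0}]'
python3 -m pendant '[{"claw":80,"delta_pos":[40,0,0],"spin":0},{"claw":80,"delta_pos":[0,0,0],"spin":0},{"claw":80,"delta_pos":[0,0,0],"spin":0}]'
python3 - <<'E'
from h import *
p,d=manip.camera('top'); save('topf.png',p); C=cloud('top',d)
hsv=cv2.cvtColor(p,cv2.COLOR_RGB2HSV); b=cv2.inRange(hsv,(100,150,60),(125,255,255)); n,l,s,c=cv2.connectedComponentsWithStats(b)
for i in range(1,n):
    if s[i,4]>10: print(s[i],c[i].round(1),ray('top',c[i],.205)[0].round(4),np.nanmedian(C[l==i][:,2]).round(4))
for n,x,y in(('jar',.633,-.204),('jar_b',.69,-.157),('jar_c',.679,-.255)):
    q=C[(np.hypot(C[...,0]-x,C[...,1]-y)<.035)&(C[...,2]>.06)&(C[...,2]<.08)]; print(n,len(q),np.nanmedian(q,0).round(4) if len(q) else '')
p,d=manip.camera('scene'); a=p[100:290,180:400]; cv2.imwrite('pics/cropf.png',cv2.resize(a[:,:,::-1],None,fx=3,fy=3,interpolation=cv2.INTER_CUBIC))
E
```

```text
time_s: 51.65
position: [0.4219, -0.3038, 0.2411]
tcp_rot: [0.707, 0.707, -0.001, -0.001]
force: [1.7, -0.9, 0.4]
gripper_width: 0.0759
finger_force: 0.0
time_s: 52.28
position: [0.4225, -0.1328, 0.3113]
tcp_rot: [0.707, 0.708, 0.0, -0.0]
force: [-0.7, -0.7, 0.7]
gripper_width: 0.08
finger_force: 0.0
time_s: 52.65
position: [0.4225, -0.0949, 0.3116]
tcp_rot: [0.707, 0.708, 0.0, 0.0]
force: [-0.5, -0.2, 0.5]
gripper_width: 0.08
finger_force: 0.0
[444 144  11  10  78] [449.  148.6] [ 0.5906 -0.5446  0.205 ] 0.169
[368 199   9   9  53] [372.3 203. ] [ 0.4213 -0.3059  0.205 ] 0.2039
[445 241  10   8  64] [449.3 244.8] [ 0.299  -0.5363  0.205 ] 0.1236
[373 281   9   9  63] [377.2 284.8] [ 0.1824 -0.3187  0.205 ] 0.1244
jar 55 [ 0.63   -0.2007  0.0685]
jar_b 55 [ 0.6908 -0.1566  0.0685]
jar_c 53 [ 0.6792 -0.2551  0.0685]
```

View pics/cropf.png

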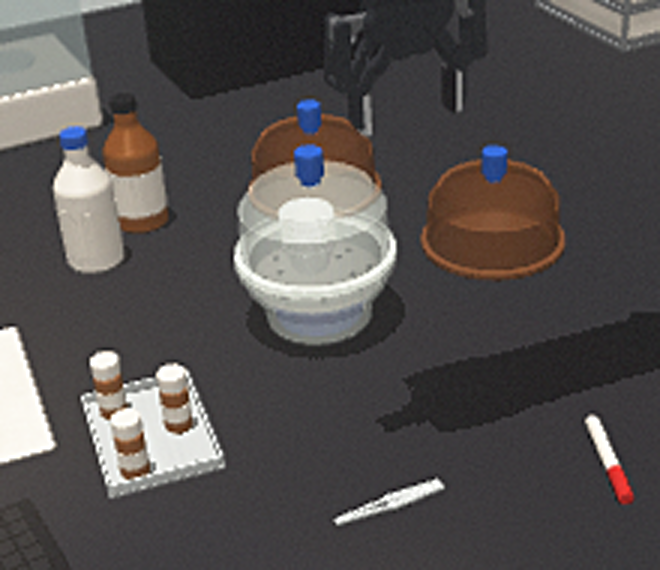

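The lid sits flush on the rim with its knob at crop (308,165), top at 0.204 and level. The stack shows inside at (306,215), and the three jars stand upright in the tray. I'm handing in.

```bash
python3 -c "
from station import manip; print(manip.close_job())"
```

```text
the job is handed in; nothing more can be done
None
```

I handed the job in at about 53 s: the jar is upright in the tray, the three loose cups are nested fully home in the desiccator, and the lid is back on its rim, centred to within about 2 mm by the cameras.

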